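# Unload the ultrasonic stone cleaner through its slotted guard

## Task

The wash is over: on the ultrasonic cleaner press, fully down and one after the other, the red stop key, the yellow heater-off key and the blue drain key, and leave the green start key alone. Then lock the machine out by pushing the red lock-out pin fully home into the brass socket on its front. Only then take out every stone carrier, turning each until it passes through its guard slot, hang them all by their collars on the two bars of the drip rail, and leave the other things on the bench where they are.

Things in the scene. Friction and masses are not known exactly. Their poses are not given: they have to be found in the camera images.
- cleaner: Ultrasonic cleaner, fixed to the bench, 140 (x) x 340 (y) x 124 (z) mm; origin at the centre of its underside, z up, front towards local -x (the robot). Local y -85 to +170 mm: tank, 105 mm deep, under a 4 mm steel guard deck, top at z 124 mm, with four slots. Local y -170 to -85 mm: control head of the same height, four keys on top, brass socket in front.
- slot_0 (a point): Centre, at deck height, of the first of four guard slots, next to the control head; the others follow 61 mm apart along the cleaner's +y. Each is 54 mm long along local x and 20 mm wide along local y. A carrier hangs by its collar over a slot, its plate under the deck, turned 55 to 90 degrees across the slot; it comes out only when plate and tab are turned in line with the slot (within 8 degrees).
- slot_3 (a point): Centre, at deck height, of the fourth guard slot, farthest from the control head, same size.
- socket (a point): Mouth centre of the round 9 mm hole (3 mm chamfer, 40 mm deep) in the brass block on the front of the control head, 92 mm above the bench. Axes as the cleaner's: the pin goes in level along local +x. A plain hole, no spring or catch.
- stop_key_top (a point): Top centre of the red stop key (round, 20 mm across), the near left one of four keys (seen from the front) that stand 48 mm apart along the cleaner's x and 40 mm apart along its y. Pressed straight down.
- stop_key (a joint): Travel of the red stop key in m: 0 up, 0.006 fully down; spring return, 5 N at full travel.
- heat_key_top (a point): Top centre of the yellow heater-off key (round, 20 mm across), the far left one of four keys (seen from the front) that stand 48 mm apart along the cleaner's x and 40 mm apart along its y. Pressed straight down.
- heat_key (a joint): Travel of the yellow heater-off key in m: 0 up, 0.006 fully down; spring return, 5 N at full travel.
- drain_key_top (a point): Top centre of the blue drain key (round, 20 mm across), the far right one of four keys (seen from the front) that stand 48 mm apart along the cleaner's x and 40 mm apart along its y. Pressed straight down.
- drain_key (a joint): Travel of the blue drain key in m: 0 up, 0.006 fully down; spring return, 5 N at full travel.
- start_key_top (a point): Top centre of the green start key (round, 20 mm across), the near right one of four keys (seen from the front) that stand 48 mm apart along the cleaner's x and 40 mm apart along its y. Not to be pressed.
- start_key (a joint): Travel of the green start key in m: 0 up, 0.006 fully down; spring return, 5 N at full travel.
- lock_pin: Red lock-out pin lying loose on the bench, 60 g. Origin at the underside centre of its handle, a bar 60 (x) x 16 (y) x 20 (z) mm, z up as it lies. A straight steel probe 7 mm thick, round-ended, juts from the handle's +x end along local x, 10 mm above the underside, to x = 68 mm, from a stop collar 15 mm wide, 4 mm thick. Fully home, the collar meets the brass block.
- pin_tip (a point): Tip of the pin's probe, 68 mm along x and 10 mm above the pin's origin; axes as the pin's.
- drip_rail: Drip rail, fixed: white tray 252 (x) x 80 (y) mm with two level steel bars along local x, 20 mm apart inside, each 8 mm wide, tops 85 mm above the bench; end plates at x = +-120 mm, 92 mm high. Origin at the underside centre, z up. A carrier goes down between the bars, plate in line with them, until its collar lies on both.
- carrier_0: Steel stone carrier with a grey and white oval stone 26 x 36 mm; loose, may be absent. Origin: underside centre of its round collar (34 mm wide, 4 thick), z up. Above, z 12 to 42 mm, the orange finger tab: 10 mm thick along local x, 32 wide along y; pinch it across the 10 mm. Below, a round 10 mm neck 16 mm long, then a flat plate with the stone, z -16 to -50 mm, 44 wide along y, x -7 to +7 mm. 90 g.
- carrier_1: Same carrier as carrier_0 (same sizes, axes and origin), holding a teal oval stone 22 x 30 mm. Loose, may be absent. At the start its collar lies on the guard deck at one of the four slots.
- carrier_2: Same carrier as carrier_0 (same sizes, axes and origin), holding a red round stone 23 mm across. Loose, may be absent. At the start its collar lies on the guard deck at one of the four slots.
- carrier_3: Same carrier as carrier_0 (same sizes, axes and origin), holding a teal oval stone 22 x 30 mm. Loose, may be absent. At the start its collar lies on the guard deck at one of the four slots.
- jar: Bystander: white jar with a black screw lid, 55 mm across, 68 mm high, origin at the centre of its underside.
- tweezers: Bystander: steel tweezers lying flat, 122 mm long, 8 mm high.
- specs: Bystander: red-rimmed spectacles lying open, 141 x 142 x 42 mm.
- dropper: Bystander: small brown dropper bottle with a black dropper, 33 mm across, 102 mm high, origin at the centre of its underside.

How it is judged:
By the outcome, as a careful person would: the job done as asked, in the order asked, and still so for the second after the job is handed in, with the robot touching nothing.
Of carrier_0, carrier_1, carrier_2, carrier_3 only 2 to 4 are there at a start; the rules pass over those that are not, and their reading is None.
At some moment in a run one of lock_pin may be knocked a few centimetres aside while the robot is not near it.
It also fails if it takes over 210 s, if anything falls off the work surface, if the arm or the gripper's body presses on something with over 40 N, if the wrist force passes 120 N, or if a joint passes its speed limit or range.

## Robot

A 6-joint arm with a two-finger parallel gripper is mounted at the origin on a cart in front of the work surface, level with it; the furniture and walls round the work are solid. World frame = base frame: x ahead of the robot, y to its left, z up, the work surface at z = 0. Lengths are in mm, angles in rad, forces in N, time in s.
With the tool pointing down it reaches from about 325 to 775 mm from the base axis. Payload 5.5 kg.
Tool frame: the origin (TCP) lies where the fingers leave the gripper's body, on its centre line; the fingertips stand 73 mm ahead of it and the grasp point (between the pads) lies 54 mm ahead of it (robot.tip_extent is the z of the fingertips in the tool frame, in mm); z points along the fingers, y is the direction in which the jaws open and shut (so a half turn about z gives the same grasp; the last joint's range is limited). The gripper opens to 85 mm and grips with 20 to 120 N. Pads are 22 mm wide; open, the fingers measure 114 mm over their backs; the gripper's body (76 mm by 85 mm) begins 54 mm behind the grasp point. The pads swing forward as they close: fully open they stand 13 mm farther back than shut.
Start: joints at [-1.188, 0.091, 1.231, -0, 1.82, -0.057], TCP at [255.457, -542.917, 303.875] pointing down, gripper open.
Joint ranges: [-2.87, 2.87], [-0.86, 2.18], [0.17, 2.46], [-1.51, 4.65], [0.06, 2.69], [-2.65, 2.65]. Speed limits (rad/s): [2.57, 2.57, 3.01, 3.14, 3.14, 3.14].

## Interface

Orientations are given as a unit quaternion [w, x, y, z].
In Python, from cell import robot, read_camera, camera_model gives the robot as it stands.
- The arm moves only by the shell command python3 -m crank 'ROWS' [FORCE]. ROWS is JSON, a list that holds one entry, the list of rows, each a list of 7 numbers: the shift along the tool's x, y, z in m, then the turn, a rotation vector about the tool's x, y, z in degrees, then the opening, from 0 (shut) to 1 (fully open). In form: [[[x, y, z, rx, ry, rz, claw], ...]]. A call has 1 to 12 rows; each row shifts and turns the commanded pose from where the row before left it, along the tool's axes as they then stand; what a row does not reach is not made up. A row lasts 1/10 s, in which the tool goes at most 50 mm and 8.59 degrees, less where a joint would pass 70% of its speed; a pose out of reach is approached as far as the arm can. A call is refused whole if a number of a shift passes 0.05 or a number of a turn 8.59, either way. A call with a gripper value outside its range is refused whole. The fingers move at their own pace and stop on an object; FORCE is the grip in N (left out, the last holds). Time passes only in rows, so rows that do not move let the fingers close. It gives the time, the measured TCP pose, the force and the opening at its end, in the units of the state.
- robot.get_obs(): the state, without advancing time (a new reading comes with each control period).
- read_camera(name): name is "scene" or "top"; returns the picture (384x512x3 uint8, blue, green, red); there is no depth.
- camera_model(name): a dict with "fx", "fy", "cx", "cy" (pixels), "rvec" (rotation vector, rad) and "tvec" (3), from world to camera coordinates, as OpenCV has them. Camera axes: x right, y down, z forward; pixel columns grow to the right and rows downward; lengths in mm; the calibration is good to about 2 mm. A picture is of the moment at which its call begins. camera_model takes no time and is no camera call.
- robot.sign_off(): hands the job in, once; it reports no verdict.
The state is a dict: "t": time; "joint_positions": joint angles; "dq": joint speeds; "tau": joint torques, N m; "ee_pos": TCP position; "ee_rot": TCP orientation; "ft_force": force on the tool from outside, world axes, zero at the start; "wrist_torque": the same for the moment, N m; "opening": finger opening in mm.
Only numpy, scipy, OpenCV 4.12 (cv2) and the standard library are available. Lean on these libraries where they do the work, as an engineer would, in place of code of your own. Each camera call takes 0.05 s, during which the arm holds its last target.

## Working session

There is one attempt and no reset: what is moved stays moved. The work goes in short steps, Python scripts to look and compute and a shell command to move; the robot and the scene stay as the last step left them, time stands still between calls to the robot, and variables do not carry over. Pictures are saved under pics/ and viewed, and the job is handed in when it is done.

```bash
ls -la; mkdir -p pics
python3 - <<'E'
from cell import robot, read_camera, camera_model
import cv2
o=robot.get_obs(); print(o)
for n in("scene","top"):
    im=read_camera(n); cv2.imwrite(f"pics/{n}0.png",im); print(camera_model(n))
E
```

```text
total 12
drwxr-xr-x  3 agent agent 4096 Dec  7 01:33 .
drwxr-xr-x 23 root  root  4096 Dec  7 01:33 ..
drwxr-xr-x  2 agent agent 4096 Dec  7 01:33 pics
{'t': 0.0, 'joint_positions': array([-1.18769638e+00,  9.18914864e-02,  1.23190976e+00, -1.09383951e-05,
        1.81978371e+00, -5.67055549e-02]), 'dq': array([-0.00014492,  0.0029616 ,  0.00098142,  0.00134339, -0.00064591,
        0.00120651]), 'tau': array([ 3.27314629e-03, -4.58725226e+01, -4.18020093e+01,  1.09539715e-04,
        1.15223665e-02,  2.21255743e-05]), 'ee_pos': array([ 255.39929479, -542.77606073,  302.71769856]), 'ee_rot': array([-9.82055636e-04,  9.75918476e-01,  2.18133297e-01, -1.67080154e-04]), 'ft_force': array([-0.17724202,  0.49134648,  0.0649663 ]), 'wrist_torque': array([ 0.01068297, -0.01699278,  0.04149874]), 'opening': 85.1856989564368}
{'fx': 360.2108478897926, 'fy': 360.2108478897926, 'cx': 259.9914781376959, 'cy': 191.96751730722085, 'rvec': array([ 1.07250159, -2.27518866,  1.17559445]), 'tvec': array([ 385.71853841,  332.93620098, 1126.83503293])}
{'fx': 360.33117181659816, 'fy': 360.33117181659816, 'cx': 251.14018552238392, 'cy': 194.4217928151016, 'rvec': array([ 2.2360002 , -1.89459881,  0.25647287]), 'tvec': array([ -26.26619284,  551.84106542, 1532.68567327])}
```

View pics/scene0.png

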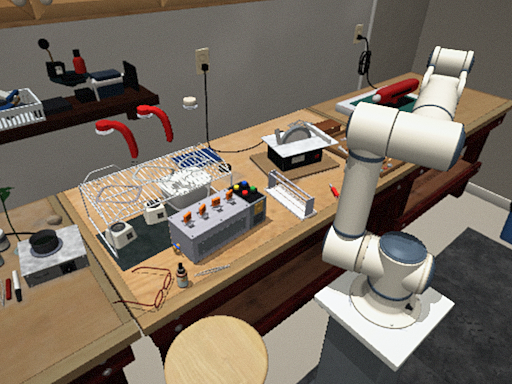

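View pics/top0.png

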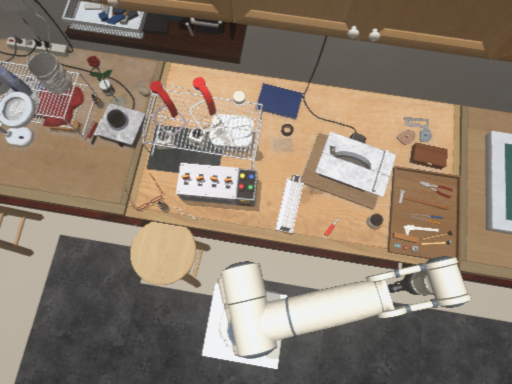

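The scene view has the cleaner at about (217,222) with 4 orange tabs, the rail at (290,195) and the red pin at (335,190). In the top view the cleaner is at (217,183), the rail at (289,203) and the pin at (331,227). I'll zoom in next.

Run:
```python
import cv2
a=cv2.imread("pics/scene0.png"); t=cv2.imread("pics/top0.png")
cv2.imwrite("pics/sc1.png",cv2.resize(a[150:270,150:350],None,fx=4,fy=4,interpolation=cv2.INTER_CUBIC))
cv2.imwrite("pics/tc1.png",cv2.resize(t[150:245,165:360],None,fx=4,fy=4,interpolation=cv2.INTER_CUBIC))
```

```text
(no output)
```

View pics/sc1.png

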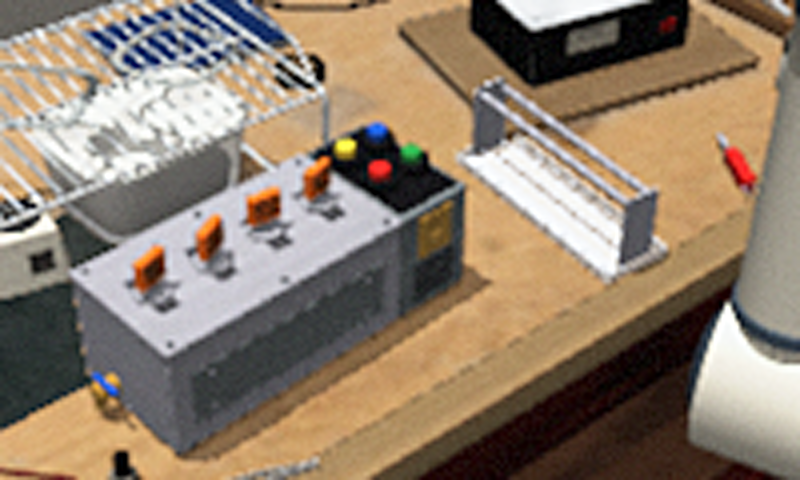

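View pics/tc1.png

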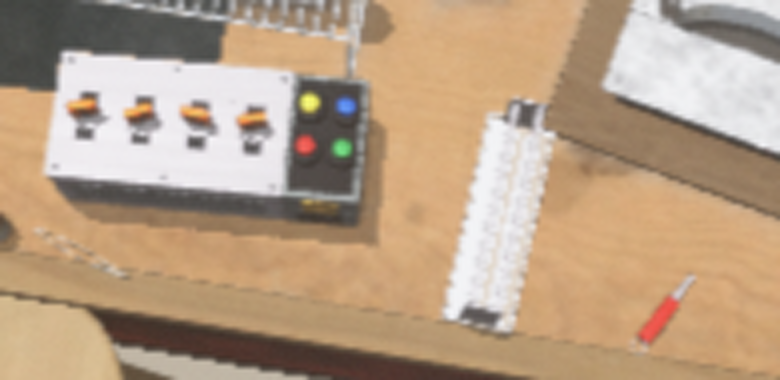

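```bash
cat > h.py <<'E'
import numpy as np, cv2
from cell import robot, read_camera, camera_model
from scipy.spatial.transform import Rotation as R
def cam(n):
    m=camera_model(n); K=np.array([[m['fx'],0,m['cx']],[0,m['fy'],m['cy']],[0,0,1]])
    Rm=cv2.Rodrigues(m['rvec'])[0]; return K,Rm,m['tvec']
def ray(n,uv,z):
    K,Rm,t=cam(n); c=-Rm.T@t; d=Rm.T@np.linalg.inv(K)@np.array([uv[0],uv[1],1.]); return c+d*(z-c[2])/d[2]
def tri(us,ut):
    P=[]
    for n in("scene","top"):
        K,Rm,t=cam(n); P.append(K@np.c_[Rm,t])
    X=cv2.triangulatePoints(P[0],P[1],np.array(us,float).reshape(2,1),np.array(ut,float).reshape(2,1)); return X[:3,0]/X[3,0]
def proj(n,p):
    K,Rm,t=cam(n); q=K@(Rm@np.asarray(p,float)+t); return q[:2]/q[2]
RNG=dict(red=[(0,8),(172,180)],orange=[(8,16)],yellow=[(24,34)],green=[(50,75)],blue=[(100,125)])
def blobs(im,col,box,smin=120,vmin=70,amin=4):
    x0,y0,x1,y1=box; hsv=cv2.cvtColor(im,cv2.COLOR_BGR2HSV); m=np.zeros(im.shape[:2],np.uint8)
    for a,b in RNG[col]: m|=cv2.inRange(hsv,(a,smin,vmin),(b,255,255))
    k=np.zeros_like(m); k[y0:y1,x0:x1]=m[y0:y1,x0:x1]
    n,l,s,c=cv2.connectedComponentsWithStats(k)
    return [(s[i,4],c[i].round(2),np.argwhere(l==i)[:,::-1]) for i in range(1,n) if s[i,4]>=amin]
E
python3 - <<'E'
from h import *
S=cv2.imread("pics/scene0.png");T=cv2.imread("pics/top0.png")
bs=(165,175,285,260); bt=(170,155,262,212)
for c in("red","yellow","blue","green","orange"):
    a=blobs(S,c,bs,);b=blobs(T,c,bt)
    print(c,[(x[0],x[1]) for x in a],[(x[0],x[1]) for x in b])
print([(x[0],x[1]) for x in blobs(S,"red",(325,175,345,200))],[(x[0],x[1]) for x in blobs(T,"red",(320,215,345,240))])
E
```

```text
red [(np.int32(29), array([244.31, 192.1 ]))] [(np.int32(21), array([241., 186.]))]
yellow [(np.int32(18), array([235.72, 185.94]))] [(np.int32(19), array([242.  , 175.21]))]
blue [(np.int32(21), array([243.57, 182.81])), (np.int32(13), array([175.85, 245.62]))] [(np.int32(15), array([251.13, 176.07]))]
green [(np.int32(16), array([252.19, 187.69]))] []
orange [(np.int32(4), array([255. , 175.5])), (np.int32(4), array([251.5 , 183.75])), (np.int32(6), array([256.17, 183.67])), (np.int32(4), array([256.75, 187.75])), (np.int32(6), array([212.5 , 190.33])), (np.int32(45), array([228.67, 193.73])), (np.int32(55), array([215.44, 201.07])), (np.int32(39), array([201.26, 209.13])), (np.int32(10), array([273.6, 210.3])), (np.int32(47), array([186.55, 216.7 ])), (np.int32(26), array([268.65, 219.81])), (np.int32(702), array([242.28, 243.37])), (np.int32(5), array([278.8, 221. ])), (np.int32(13), array([273.38, 226.23])), (np.int32(5), array([284., 229.])), (np.int32(6), array([281.  , 231.83])), (np.int32(11), array([280.64, 245.82])), (np.int32(37), array([178.05, 253.11])), (np.int32(5), array([167., 255.])), (np.int32(7), array([264.71, 255.57])), (np.int32(4), array([186.5 , 258.25]))] [(np.int32(15), array([185.67, 175.93])), (np.int32(12), array([200.  , 177.75])), (np.int32(11), array([213.73, 178.18])), (np.int32(4), array([228.5, 178. ])), (np.int32(6), array([227.5, 180. ]))]
[(np.int32(49), array([334.37, 191.37]))] [(np.int32(53), array([329.25, 229.51]))]
```

```bash
cat >> h.py <<'E'
def wcent(im,uv,col,r=5):
    """colour-likeness weighted centroid"""
    f=im.astype(float); x,y=int(round(uv[0])),int(round(uv[1])); p=f[y-r:y+r+1,x-r:x+r+1]
    B,G,Rd=p[...,0],p[...,1],p[...,2]
    w=dict(red=Rd-np.maximum(G,B),yellow=np.minimum(Rd,G)-B,blue=B-np.maximum(Rd,G),green=G-np.maximum(Rd,B),orange=Rd-B)[col]
    w=np.clip(w-0.25*w.max(),0,None); Y,X=np.mgrid[y-r:y+r+1,x-r:x+r+1]
    return np.array([(w*X).sum(),(w*Y).sum()])/w.sum()
E
python3 - <<'E'
from h import *
S=cv2.imread("pics/scene0.png");T=cv2.imread("pics/top0.png")
ks=dict(red=((244.3,192.1),(241,186)),yellow=((235.7,185.9),(242,175.2)),blue=((243.6,182.8),(251,176)),green=((252.2,187.7),(250.2,186.7)))
for c,(a,b) in ks.items():
    a=wcent(S,a,c,4);b=wcent(T,b,c,4); X=tri(a,b); print(c,a.round(1),b.round(1),X.round(1),ray("scene",a,132).round(1),ray("top",b,132).round(1),(proj("scene",X)-a).round(2))
for a,b in zip([(228.7,193.7),(215.4,201),(201.3,209.1),(186.6,216.7)],[(228,179),(213.7,178.2),(200,177.7),(185.7,175.9)]):
    a=wcent(S,a,"orange",6);b=wcent(T,b,"orange",6);X=tri(a,b); print(a.round(1),b.round(1),X.round(1),(proj("scene",X)-a).round(2),ray("top",b,153).round(1))
# deck
g=cv2.cvtColor(T,cv2.COLOR_BGR2HSV); m=cv2.inRange(g,(0,0,150),(180,60,255)); 
k=np.zeros_like(m);k[155:205,170:240]=m[155:205,170:240]; k=cv2.morphologyEx(k,cv2.MORPH_CLOSE,np.ones((9,9)))
c=max(cv2.findContours(k,0,2)[0],key=cv2.contourArea); r=cv2.minAreaRect(c); print(r,[ray("top",p,124).round(0) for p in cv2.boxPoints(r)])
E
```

```text
red [244.4 191.7] [240.9 185.8] [560.2 111.3 143.8] [572.8 101.2 132. ] [563.8 112.3 132. ] [-0.05 -0.02]
yellow [235.9 186.3] [241.9 175.1] [608.1 114.7 143.3] [620.4 105.  132. ] [612.2 116.  132. ] [-0.15 -0.05]
blue [243.7 182.2] [251.1 176. ] [610.7  75.3 143.6] [623.5  64.7 132. ] [614.8  76.2 132. ] [-0.12 -0.04]
green [252.2 187.5] [250.1 186.6] [563.2  71.8 143.5] [575.5  61.4 132. ] [566.8  72.5 132. ] [-0.06 -0.02]
[228.7 192.7] [227.3 179.1] [575.3 171.9 158.3] [-0.21 -0.07] [577.5 173.  153. ]
[215.  200.2] [213.3 177.8] [572.5 232.7 154.9] [-0.11 -0.04] [573.4 233.3 153. ]
[201.3 207.9] [199.2 177.2] [565.7 293.  154.1] [-0.04 -0.01] [566.2 293.3 153. ]
[186.3 215.5] [185.1 175.8] [561.8 353.9 154.8] [-0.02 -0.01] [562.4 354.4 153. ]
((208.4332275390625, 180.33465576171875), (63.756309509277344, 32.25694274902344), 4.5739216804504395) [array([484., 385., 124.]), array([630., 406., 124.]), array([652., 125., 124.]), array([507., 111., 124.])]
```

Run:
```python
import cv2
a=cv2.imread("pics/scene0.png"); t=cv2.imread("pics/top0.png")
cv2.imwrite("pics/sc2.png",cv2.resize(a[140:240,70:270],None,fx=4,fy=4,interpolation=cv2.INTER_CUBIC))
cv2.imwrite("pics/tc2.png",cv2.resize(t[70:215,135:275],None,fx=4,fy=4,interpolation=cv2.INTER_CUBIC))
cv2.imwrite("pics/tc3.png",cv2.resize(t[160:205,172:264],None,fx=8,fy=8,interpolation=cv2.INTER_CUBIC))
cv2.imwrite("pics/sc3.png",cv2.resize(a[170:245,165:270],None,fx=7,fy=7,interpolation=cv2.INTER_CUBIC))
```

```text
(no output)
```

View pics/sc2.png

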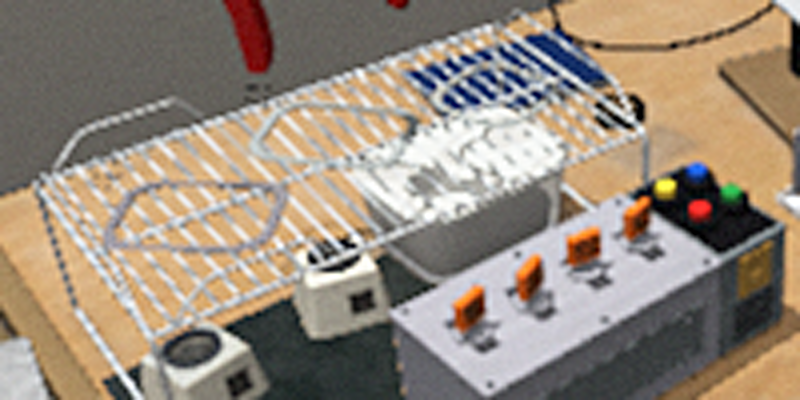

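View pics/tc2.png

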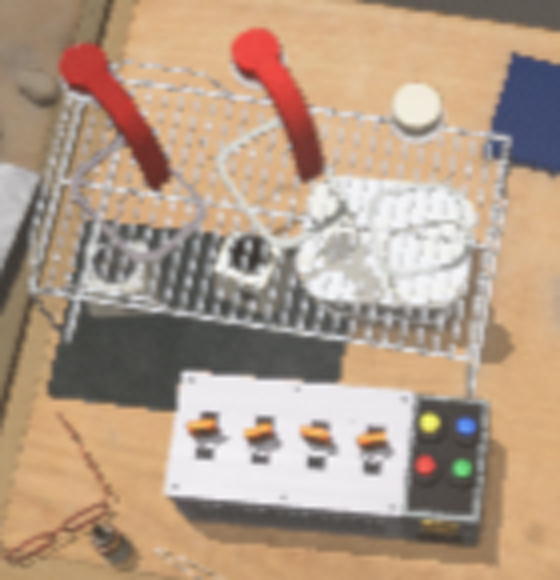

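View pics/tc3.png

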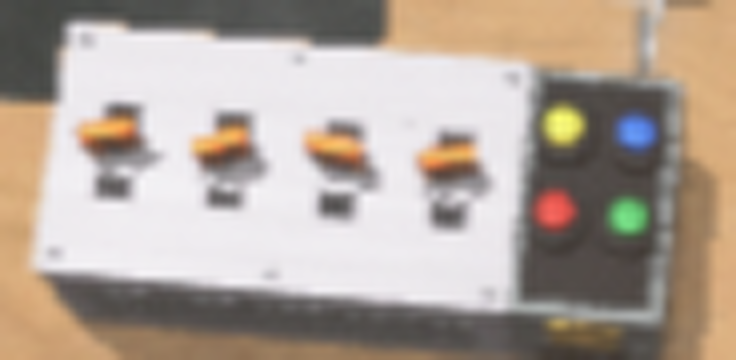

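View pics/sc3.png

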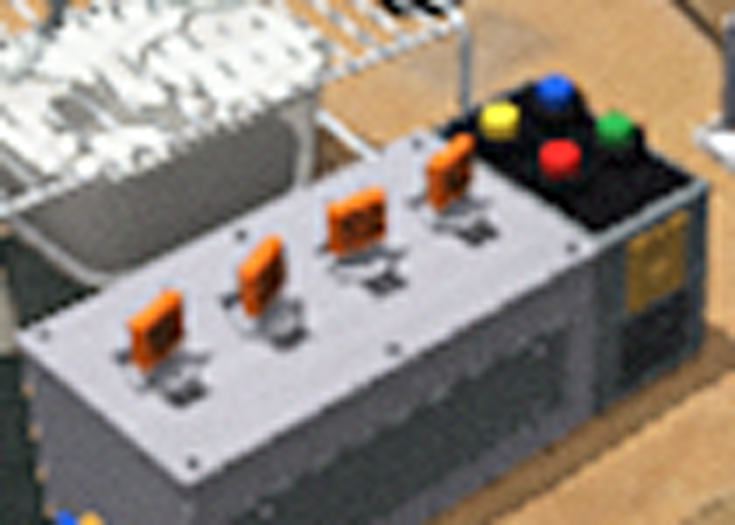

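Run:
```python
from h import *
t=lambda p:(p[0]/8+172-.44,p[1]/8+160-.44)
s=lambda p:(p[0]/7+165-.43,p[1]/7+170-.43)
print("rack corner",tri((231.3,172.6),(254.6,158.3)).round(0))
print("rack far-left front",tri((70+158/4,140+330/4),(135+32/4,70+292/4)).round(0), "faucets", ray("top",(174,116),250).round(0))
th=np.radians(4.2); Rz=np.array([[np.cos(th),np.sin(th)],[-np.sin(th),np.cos(th)]]); kc=np.array([585.5,93.3])
L=lambda X:(Rz@(X[:2]-kc)).round(1)
for n,P in(("screws",[(85,40),(513,77),(490,293),(53,252),(298,58),(270,273)]),("near",[(449,213),(336,205),(224,196),(113,186)]),("far",[(458,138),(348,130),(236,121),(124,114)])):
    for p in P: X=ray("top",t(p),124); print("top",n,X.round(1),L(X))
for n,P in(("screws",[(417,145),(572,247),(393,349),(193,463),(45,333),(241,236)]),("near",[(481,233),(384,282),(288,334),(185,391)])):
    for p in P: X=ray("scene",s(p),124); print("scene",n,X.round(1),L(X))
print("brass scene z~92 with top")
X=tri(s((658,257)),t((585,331)));print(X.round(1),L(X))
for xx in (660,):
    pass
S=cv2.imread("pics/scene0.png"); 
# intersect brass ray with z=92
X=ray("scene",s((658,260)),92);print(X,L(X)); X=ray("top",t((585,331)),92);print(X,L(X))
```

```text
rack corner [693.  73. 145.]
rack far-left front [677. 565. 161.] faucets [784. 432. 250.]
top screws [619.7 384.8 124. ] [ 55.4 288.3]
top screws [637.4 148.5 124. ] [55.8 51.2]
top screws [514.4 139.2 124. ] [-67.6  51. ]
top screws [498.1 376.  124. ] [-66.5 288.3]
top screws [628.7 267.1 124. ] [ 55.8 170.1]
top screws [505.8 258.1 124. ] [-67.4 170.2]
top near [554.9 169.1 124. ] [-25.   77.8]
top near [549.3 230.4 124. ] [-26.1 139.3]
top near [544.3 291.3 124. ] [-26.6 200.5]
top near [539.9 351.9 124. ] [-26.5 261.3]
top far [597.7 171.9 124. ] [18.  77.5]
top far [592.4 232.  124. ] [ 17.  137.9]
top far [587.3 293.4 124. ] [ 16.5 199.5]
top far [581.2 354.7 124. ] [ 14.8 261. ]
scene screws [636.1 148.8 124. ] [54.5 51.7]
scene screws [514.1 138.9 124. ] [-67.9  50.7]
scene screws [505.2 256.9 124. ] [-68.1 169. ]
scene screws [496.4 374.8 124. ] [-68.3 287.2]
scene screws [620.5 381.9 124. ] [ 56.  285.3]
scene screws [626.9 266.1 124. ] [ 53.9 169.3]
scene near [552.4 168.3 124. ] [-27.5  77.3]
scene near [550.5 230.5 124. ] [-24.9 139.4]
scene near [546.4 290.3 124. ] [-24.6 199.3]
scene near [541.5 351.4 124. ] [-25.  260.7]
brass scene z~92 with top
[508.4  86.3  95.5] [-77.4  -1.3]
[508.95251927  84.69774298  92.        ] [-77.  -3.]
[509.88752554  87.00262585  92.        ] [-75.9  -0.7]
```

Run:
```python
import cv2
a=cv2.imread("pics/scene0.png"); t=cv2.imread("pics/top0.png")
cv2.imwrite("pics/sc4.png",cv2.resize(a[165:225,260:345],None,fx=9,fy=9,interpolation=cv2.INTER_CUBIC))
cv2.imwrite("pics/tc4.png",cv2.resize(t[170:240,270:345],None,fx=8,fy=8,interpolation=cv2.INTER_CUBIC))
```

```text
(no output)
```

View pics/sc4.png

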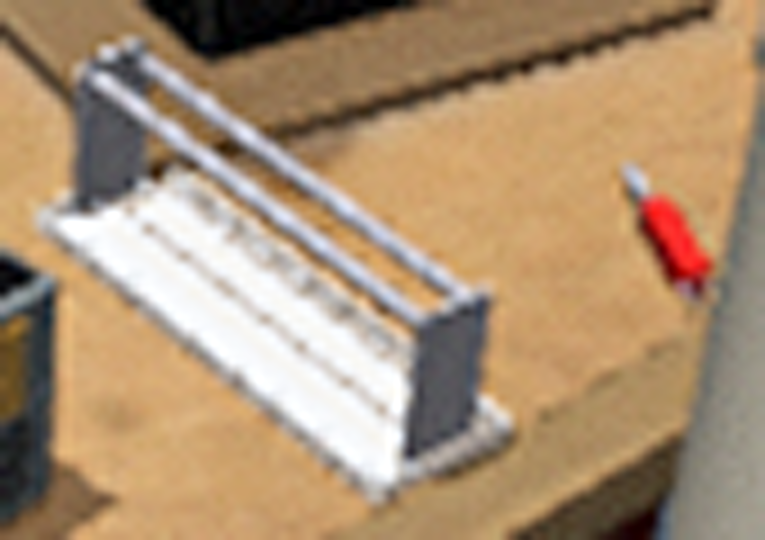

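View pics/tc4.png

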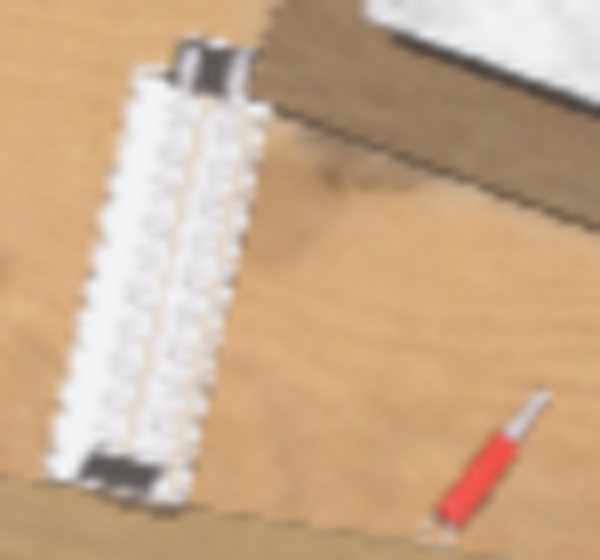

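Run:
```python
from h import *
t=lambda p:(p[0]/8+270-.44,p[1]/8+170-.44)
s=lambda p:(p[0]/9+260-.44,p[1]/9+165-.44)
print("tray top",[ray("top",t(p),5).round(0)[:2] for p in[(137,68),(268,103),(182,505),(48,478)]])
print("tray scene",[ray("scene",s(p),5).round(0)[:2] for p in[(40,220),(380,497),(510,430)]])
for n,p in(("farL",(88,66)),("farR",(137,44)),("nearL",(415,320)),("nearR",(488,293))): print(n,ray("scene",s(p),92).round(1))
for n,p in(("barL far",(98,75)),("barL near",(420,315)),("barR far",(145,58)),("barR near",(462,293))): print(n,ray("scene",s(p),85).round(1))
# bars in top: bright strips over dark end plate at far end
for n,p in(("barLfar",(190,68)),("barRfar",(236,70)),("plate near mid", (121,476)),("plate far mid",(213,60))): print(n,ray("top",t(p),85).round(1))
# pin
S=cv2.imread("pics/scene0.png");T=cv2.imread("pics/top0.png")
b=blobs(T,"red",(320,215,345,240))[0]; p=b[2].astype(float)
W=np.array([ray("top",q,15)[:2] for q in p]); c=W.mean(0); u,sv,v=np.linalg.svd(W-c); print("pin c",c,"dir",v[0],np.degrees(np.arctan2(*v[0][::-1])),sv/np.sqrt(len(W))*3.46)
print("tip top",ray("top",t((545,393)),10),"tip scene",ray("scene",s((630,170)),10))
b=blobs(S,"red",(325,175,345,200))[0];W=np.array([ray("scene",q,15)[:2] for q in b[2].astype(float)]); c=W.mean(0); u,sv,v=np.linalg.svd(W-c); print("scene pin c",c,v[0],np.degrees(np.arctan2(*v[0][::-1])),sv/np.sqrt(len(W))*3.46)
```

```text
tray top [array([674., -85.]), array([ 665., -164.]), array([ 421., -146.]), array([424., -69.])]
tray scene [array([673., -87.]), array([423., -67.]), array([ 419., -147.])]
farL [ 663.2 -104.7   92. ]
farR [ 663.2 -136.    92. ]
nearL [427.9 -82.5  92. ]
nearR [ 421.7 -121.1   92. ]
barL far [ 662.3 -110.6   85. ]
barL near [435. -94.  85.]
barR far [ 659.6 -138.3   85. ]
barR near [ 434.7 -119.8   85. ]
barLfar [ 651.7 -109.8   85. ]
barRfar [ 654.8 -135.4   85. ]
plate near mid [ 416.7 -103.9   85. ]
plate far mid [ 658.5 -121.9   85. ]
pin c [ 460.65035314 -307.26699869] dir [-0.8630699  0.5050845] 149.66303790247062 [59.89556789 18.27532157]
tip top [ 517.60013752 -340.84366282   10.        ] tip scene [ 517.56051146 -341.41682562   10.        ]
scene pin c [ 460.11023026 -305.46609036] [-0.82958716  0.55837725] 146.05635242019454 [67.69438326 22.87144068]
```

```bash
cat >> h.py <<'E'
def st():
    o=robot.get_obs(); q=o['ee_rot']; M=R.from_quat([q[1],q[2],q[3],q[0]]).as_matrix(); return o,M
def go(x,y,z,psi=None,n=1):
    """print tool-frame shift to target TCP and turn to tool-down yaw psi (turn row first)"""
    o,M=st(); p=o['ee_pos']; ps=np.degrees(np.arctan2(M[1,0],M[0,0]))
    if psi is None: psi=ps
    c,s=np.cos(np.radians(psi)),np.sin(np.radians(psi)); D=np.array([[c,s,0],[s,-c,0],[0,0,-1.]]) # columns x,y,z
    rv=np.degrees(R.from_matrix(M.T@D).as_rotvec()); d=D.T@(np.array([x,y,z])-p)
    print(f"t {o['t']:.1f} p {p.round(1)} psi {ps:.1f} zax {M[:,2].round(3)} F {o['ft_force'].round(1)} op {o['opening']:.1f} q6 {o['joint_positions'][5]:.2f}")
    print("turn",rv.round(1),"shift mm",d.round(1),"per row",(d/n).round(1))
E
python3 -m crank '[[[0,0,0,0,0,7,0],[0,0,0,0,0,7,0],[0,0,0,0,0,7,0],[0.0235,-0.042,0,0,0,0,0],[0.0235,-0.042,0,0,0,0,0],[0.0235,-0.042,0,0,0,0,0],[0.0235,-0.042,0,0,0,0,0],[0.0235,-0.042,0,0,0,0,0],[0.0235,-0.042,0,0,0,0,0]]]' 40
python3 -c "
from h import *
go(560.2,111.3,250,4.2,9)"
```

```text
t: 1.0
ee_pos: [377.9, -279.4, 303.5]
ee_rot: [-0.0, 0.999, 0.036, -0.0]
ft_force: [1.8, -0.4, 0.4]
opening: -0.1
t 1.0 p [ 377.9 -279.4  303.5] psi 4.2 zax [-0.  0. -1.] F [ 1.8 -0.4  0.4] op -0.1 q6 0.79
turn [-0.  0. -0.] shift mm [ 210.4 -376.3   53.5] per row [ 23.4 -41.8   5.9]
```

```bash
python3 -m crank '[[[0.0234,-0.0418,0.0059,0,0,0,0],[0.0234,-0.0418,0.0059,0,0,0,0],[0.0234,-0.0418,0.0059,0,0,0,0],[0.0234,-0.0418,0.0059,0,0,0,0],[0.0234,-0.0418,0.0059,0,0,0,0],[0.0234,-0.0418,0.0059,0,0,0,0],[0.0234,-0.0418,0.0059,0,0,0,0],[0.0234,-0.0418,0.0059,0,0,0,0],[0.0234,-0.0418,0.0059,0,0,0,0],[0,0,0,0,0,0,0],[0,0,0,0,0,0,0]]]'
python3 - <<'E'
from h import *
go(560.2,111.3,225,4.2)
print("tip",proj("scene",[560,111,177]),proj("top",[560,111,177]))
for n in("scene","top"):
    im=read_camera(n); cv2.imwrite(f"pics/{n}1.png",im)
a=cv2.imread("pics/scene1.png"); t=cv2.imread("pics/top1.png")
cv2.imwrite("pics/sc5.png",cv2.resize(a[130:250,165:295],None,fx=6,fy=5,interpolation=cv2.INTER_CUBIC))
E
```

```text
t: 2.1
ee_pos: [560.0, 110.3, 249.4]
ee_rot: [0.0, 0.999, 0.038, -0.001]
ft_force: [0.1, -0.1, -0.9]
opening: -0.0
t 2.1 p [560.  110.3 249.4] psi 4.3 zax [-0.003 -0.001 -1.   ] F [ 0.1 -0.1 -0.9] op -0.0 q6 1.63
turn [0.  0.1 0.1] shift mm [ 0.3 -1.  24.4] per row [ 0.3 -1.  24.4]
tip [244.45034569 184.24986859] [240.77628647 183.63732031]
```

View pics/sc5.png

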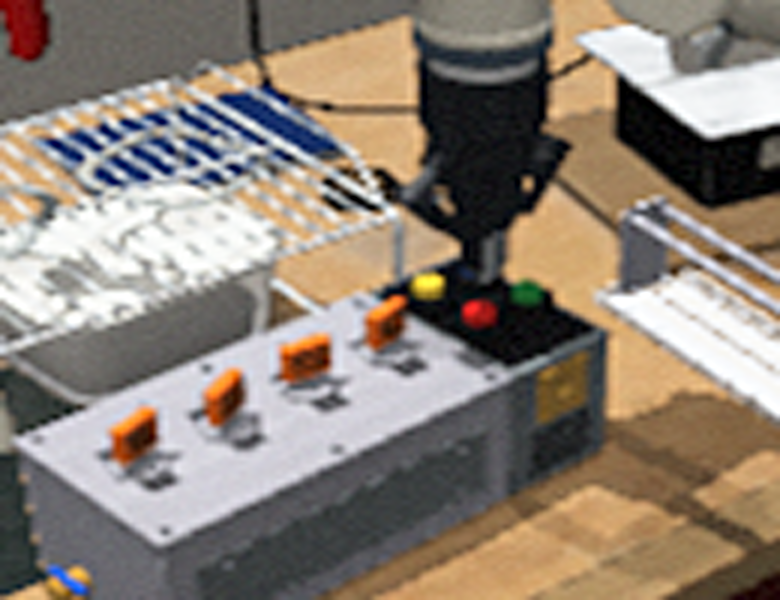

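View pics/top1.png

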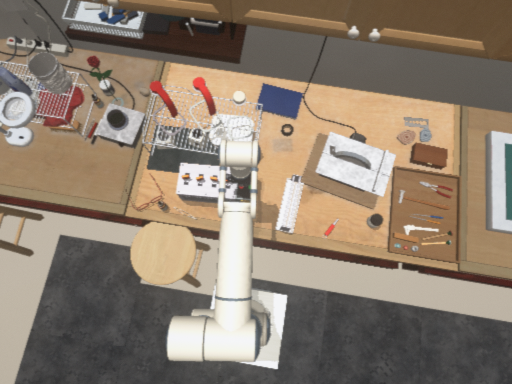

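The tool now stands over the red key, with the fingertip at about (246,186) and the red key at (245,192). The projected tip agrees to about 1 px.

```bash
python3 -m crank '[[[0,-0.001,0.015,0,0,0,0],[0,0,0.010,0,0,0,0],[0,0,0.004,0,0,0,0],[0,0,0.003,0,0,0,0],[0,0,0,0,0,0,0]]]'
python3 -m crank '[[[0,0,0.002,0,0,0,0],[0,0,0,0,0,0,0]]]'
python3 -m crank '[[[0,0,0.002,0,0,0,0],[0,0,0,0,0,0,0]]]'
python3 -m crank '[[[0,0,0.002,0,0,0,0],[0,0,0,0,0,0,0]]]'
```

```text
t: 2.7
ee_pos: [559.8, 109.9, 218.6]
ee_rot: [0.0, 0.999, 0.036, -0.0]
ft_force: [-0.8, -0.7, 2.1]
opening: -0.2
t: 2.9
ee_pos: [560.3, 110.2, 217.3]
ee_rot: [0.0, 0.999, 0.037, 0.001]
ft_force: [-0.0, -1.7, 1.9]
opening: -0.2
t: 3.1
ee_pos: [560.3, 110.3, 215.1]
ee_rot: [0.0, 0.999, 0.037, 0.001]
ft_force: [-0.6, -2.4, 4.0]
opening: 0.0
t: 3.3
ee_pos: [560.3, 110.3, 213.7]
ee_rot: [0.0, 0.999, 0.037, 0.001]
ft_force: [-1.5, -1.6, 4.7]
opening: 0.2
```

```bash
python3 -m crank '[[[0,0,0.002,0,0,0,0],[0,0,0,0,0,0,0]]]'
python3 -m crank '[[[0,0,0.002,0,0,0,0],[0,0,0,0,0,0,0]]]'
```

```text
t: 3.5
ee_pos: [560.3, 110.3, 213.5]
ee_rot: [0.0, 0.999, 0.037, 0.001]
ft_force: [-4.6, -2.4, 13.6]
opening: 0.2
t: 3.7
ee_pos: [560.2, 110.3, 213.3]
ee_rot: [-0.0, 0.999, 0.037, 0.002]
ft_force: [-8.4, -3.1, 20.6]
opening: -0.0
```

The red key bottomed at 213.5 with 20 N. Next is yellow, 48 mm along tool x.

```bash
python3 -m crank '[[[0,0,-0.015,0,0,0,0],[0,0,-0.02,0,0,0,0],[0.024,0,0,0,0,0,0],[0.024,-0.0005,0,0,0,0,0],[0,0,0,0,0,0,0],[0,0,0.02,0,0,0,0],[0,0,0.005,0,0,0,0],[0,0,0,0,0,0,0]]]'
python3 -m crank '[[[0,0,0.004,0,0,0,0],[0,0,0,0,0,0,0]]]'
python3 -m crank '[[[0,0,0.003,0,0,0,0],[0,0,0,0,0,0,0]]]'
python3 -m crank '[[[0,0,0.003,0,0,0,0],[0,0,0,0,0,0,0]]]'
```

```text
t: 4.5
ee_pos: [607.2, 114.5, 217.8]
ee_rot: [-0.0, 0.999, 0.037, -0.001]
ft_force: [-1.0, 0.2, 2.4]
opening: 0.1
t: 4.7
ee_pos: [607.6, 114.5, 215.4]
ee_rot: [-0.0, 0.999, 0.037, 0.0]
ft_force: [-1.9, 0.1, 4.5]
opening: -0.0
t: 4.9
ee_pos: [607.8, 114.5, 213.6]
ee_rot: [-0.0, 0.999, 0.037, 0.001]
ft_force: [-2.7, -0.1, 8.9]
opening: -0.1
t: 5.1
ee_pos: [607.7, 114.5, 213.4]
ee_rot: [-0.0, 0.999, 0.037, 0.002]
ft_force: [-9.6, 0.5, 17.6]
opening: 0.1
```

```bash
python3 -m crank '[[[0,0,-0.015,0,0,0,0],[0,0,-0.02,0,0,0,0],[0,0.02,0,0,0,0,0],[0,0.0198,0,0,0,0,0],[0,0,0,0,0,0,0],[0,0,0.02,0,0,0,0],[0,0,0.005,0,0,0,0],[0,0,0,0,0,0,0]]]'
python3 -m crank '[[[0,0,0.004,0,0,0,0],[0,0,0,0,0,0,0]]]'
python3 -m crank '[[[0,0,0.003,0,0,0,0],[0,0,0,0,0,0,0]]]'
python3 -m crank '[[[0,0,0.003,0,0,0,0],[0,0,0,0,0,0,0]]]'
```

```text
t: 5.9
ee_pos: [610.5, 74.8, 217.9]
ee_rot: [0.0, 0.999, 0.037, -0.001]
ft_force: [-2.0, -1.7, 2.8]
opening: 0.1
t: 6.1
ee_pos: [610.8, 74.9, 215.3]
ee_rot: [-0.0, 0.999, 0.037, 0.0]
ft_force: [-1.5, -0.8, 3.9]
opening: 0.0
t: 6.3
ee_pos: [610.9, 74.9, 213.6]
ee_rot: [-0.0, 0.999, 0.037, 0.001]
ft_force: [-3.6, -0.4, 9.0]
opening: -0.3
t: 6.5
ee_pos: [610.8, 74.9, 213.4]
ee_rot: [-0.0, 0.999, 0.037, 0.002]
ft_force: [-9.2, -0.1, 18.6]
opening: -0.1
```

Blue bottomed too. Next I lift, head for the pin and open the gripper.

```bash
python3 -m crank '[[[0,0,-0.02,0,0,0,0],[0,0,-0.04,0,0,0,0],[0,0,-0.03,0,0,0,0]]]'
python3 -c "
from h import *
go(430,-306.4,200,-30.6,10)
go(459.1,-306.4,200,4.2,10)"
```

```text
t: 6.8
ee_pos: [610.8, 74.9, 300.2]
ee_rot: [-0.0, 0.999, 0.037, 0.0]
ft_force: [0.8, 0.7, 0.2]
opening: -0.0
t 6.8 p [610.8  74.9 300.2] psi 4.2 zax [ 0.001  0.    -1.   ] F [0.8 0.7 0.2] op -0.0 q6 1.56
turn [-0.  -0.  34.8] shift mm [ 38.5 420.2 100.2] per row [ 3.8 42.  10. ]
t 6.8 p [610.8  74.9 300.2] psi 4.2 zax [ 0.001  0.    -1.   ] F [0.8 0.7 0.2] op -0.0 q6 1.56
turn [-0. -0.  0.] shift mm [-179.2  369.1  100.2] per row [-17.9  36.9  10. ]
```

```bash
python3 -m crank '[[[-0.0199,0.041,0,0,0,0,0.4],[-0.0199,0.041,0,0,0,0,0.4],[-0.0199,0.041,0,0,0,0,0.4],[-0.0199,0.041,0,0,0,0,0.4],[-0.0199,0.041,0,0,0,0,0.4],[0,0,0,0,0,6.96,0.5],[0,0,0,0,0,6.96,0.5],[0,0,0,0,0,6.96,0.5],[0,0,0,0,0,6.96,0.5],[0,0,0,0,0,6.96,0.5]]]'
python3 - <<'E'
from h import *
for n in("scene","top"):
    im=read_camera(n); cv2.imwrite(f"pics/{n}2.png",im)
S=cv2.imread("pics/scene2.png");T=cv2.imread("pics/top2.png")
for n,I,bx in(("top",T,(300,205,360,250)),("scene",S,(300,165,370,225))):
    for b in blobs(I,"red",bx,amin=15):
        W=np.array([ray(n,q,15)[:2] for q in b[2].astype(float)]); c=W.mean(0); u,sv,v=np.linalg.svd(W-c); print(n,b[:2],c.round(1),np.degrees(np.arctan2(*v[0][::-1])).round(1))
cv2.imwrite("pics/m2.png",cv2.resize(np.hstack([S[160:260,230:370],T[170:270,250:390]]),None,fx=2.8,fy=2.8,interpolation=cv2.INTER_CUBIC))
go(459,-306.4,200,-30.6,5)
E
```

```text
t: 7.8
ee_pos: [526.7, -137.0, 298.3]
ee_rot: [-0.0, 0.964, -0.266, -0.0]
ft_force: [0.1, 0.0, 0.4]
opening: 42.3
top (np.int32(52), array([329.23, 229.46])) [ 460.9 -307.2] 149.4
scene (np.int32(52), array([334.4 , 191.58])) [ 459.  -304.4] 145.7
t 7.9 p [ 526.7 -137.   298.4] psi -30.7 zax [-0.  0. -1.] F [1.  0.5 1. ] op 42.8 q6 1.79
turn [-0.   0.  -0.1] shift mm [ 28.  180.3  98.4] per row [ 5.6 36.1 19.7]
```

View pics/m2.png

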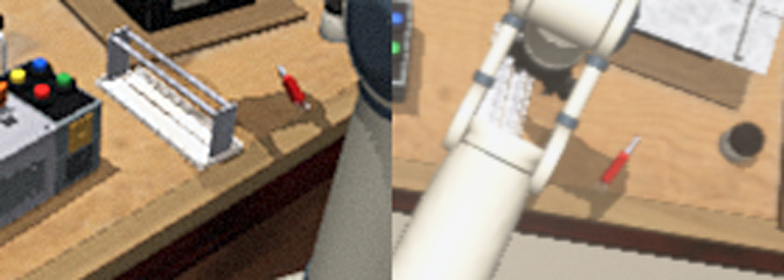

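Pin is unmoved, red handle at top-image (329,229).

```bash
python3 -c "
from h import *
go(455,-304,120,-30.5,5)"
python3 -m crank '[[[0.005,0.036,0.020,0,0,0,0.5],[0.005,0.036,0.020,0,0,0,0.5],[0.005,0.036,0.020,0,0,0,0.5],[0.004,0.036,0.020,0,0,0,0.5],[0.004,0.034,0.020,0,0,0,0.5],[0,0,0.03,0,0,0,0.5],[0,0,0.03,0,0,0,0.5],[0,0,0,0,0,0,0.5]]]'
python3 -c "
from h import *
go(455,-304,77,-30.5,3)"
```

```text
t 7.9 p [ 526.7 -137.   298.4] psi -30.7 zax [-0.  0. -1.] F [1.  0.5 1. ] op 42.8 q6 1.79
turn [-0.   0.  -0.2] shift mm [ 23.  180.3 178.4] per row [ 4.6 36.1 35.7]
t: 8.7
ee_pos: [453.7, -300.8, 133.4]
ee_rot: [-0.002, 0.965, -0.263, -0.004]
ft_force: [-0.4, 0.8, 0.6]
opening: 42.7
t 8.7 p [ 453.7 -300.8  133.4] psi -30.5 zax [-0.007  0.006 -1.   ] F [-0.4  0.8  0.6] op 42.7 q6 1.45
turn [-0.1  0.5  0. ] shift mm [ 2.7  2.1 56.4] per row [ 0.9  0.7 18.8]
```

```bash
python3 -m crank '[[[0.001,0.001,0.025,0,0,0,0.5],[0,0.001,0.02,0,0,0,0.5],[0,0,0.010,0,0,0,0.5],[0,0,0,0,0,0,0.5]]]'
python3 - <<'E'
from h import *
go(455,-304,77,-30.5,3)
a=read_camera("scene"); cv2.imwrite("pics/s3.png",cv2.resize(a[130:230,290:390],None,fx=6,fy=6,interpolation=cv2.INTER_CUBIC))
E
```

```text
t: 9.1
ee_pos: [455.4, -303.7, 83.3]
ee_rot: [-0.0, 0.965, -0.263, -0.001]
ft_force: [-0.7, 0.1, -0.3]
opening: 42.9
t 9.1 p [ 455.4 -303.7   83.3] psi -30.5 zax [-0.001  0.001 -1.   ] F [-0.7  0.1 -0.3] op 42.9 q6 1.45
turn [-0.   0.1 -0. ] shift mm [-0.3  0.4  6.3] per row [-0.1  0.1  2.1]
```

View pics/s3.png

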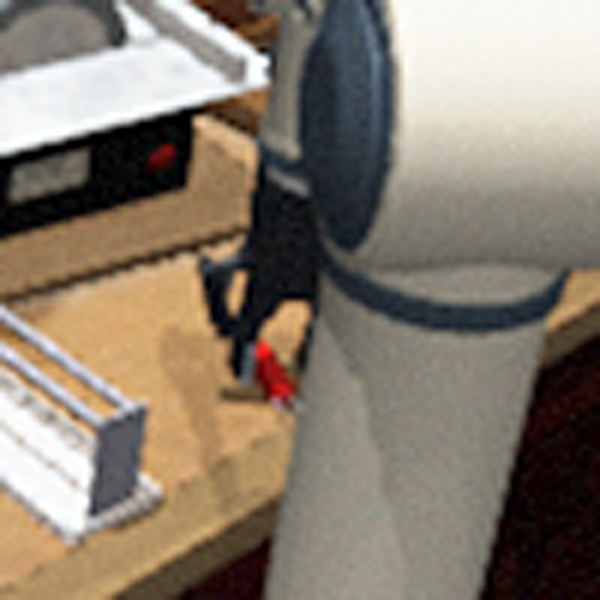

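The fingers straddle the red handle at about (333,192) in the scene view. Lowering and gripping.

```bash
python3 -m crank '[[[0,0,0.006,0,0,0,0.5],[0,0,0,0,0,0,0.2],[0,0,0,0,0,0,0.05],[0,0,0,0,0,0,0],[0,0,0,0,0,0,0],[0,0,0,0,0,0,0]]]' 50
```

```text
t: 9.75
ee_pos: [455.9, -304.5, 78.6]
ee_rot: [0.0, 0.965, -0.264, 0.001]
ft_force: [-0.2, 0.4, 4.3]
opening: 14.5
```

```bash
python3 -m crank '[[[0,0,-0.02,0,0,0,0],[0,0,-0.03,0,0,0,0],[0,0,-0.03,0,0,0,0],[0,0,-0.02,0,0,0,0],[0,0,0,0,0,0,0]]]'
python3 - <<'E'
from h import *
go(420,83,158.5,4.2,10)
for n in("scene","top"):
    im=read_camera(n); cv2.imwrite(f"pics/{n}4.png",im)
S=cv2.imread("pics/scene4.png");T=cv2.imread("pics/top4.png")
cv2.imwrite("pics/m4.png",cv2.resize(np.hstack([S[110:230,270:400],T[170:290,250:380]]),None,fx=3,fy=3,interpolation=cv2.INTER_CUBIC))
E
```

```text
t: 10.25
ee_pos: [456.6, -305.0, 181.2]
ee_rot: [0.001, 0.965, -0.264, 0.003]
ft_force: [0.3, -0.0, 0.2]
opening: 14.7
t 10.2 p [ 456.6 -305.   181.2] psi -30.6 zax [ 0.005 -0.004 -1.   ] F [ 0.3 -0.   0.2] op 14.7 q6 1.45
turn [  0.1  -0.3 -34.8] shift mm [  -8.1 -389.6   22.7] per row [ -0.8 -39.    2.3]
```

View pics/m4.png

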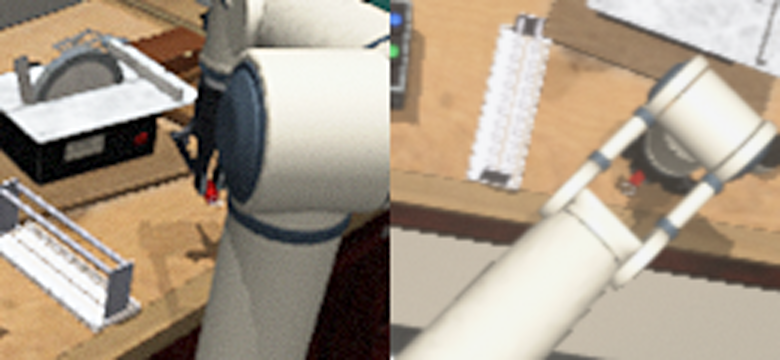

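```bash
python3 -m crank '[[[0,0,-0.03,0,0,0,0],[0,0,-0.03,0,0,0,0],[0,0,0,0,0,-6.96,0],[0,0,0,0,0,-6.96,0],[0,0,0,0,0,-6.96,0],[0,0,0,0,0,-6.96,0],[0,0,0,0,0,-6.96,0],[0,0,0,0,0,0,0]]]'
python3 -c "
from h import *
go(405,79.5,240,4.2,10)"
```

```text
t: 11.15
ee_pos: [455.1, -303.9, 235.0]
ee_rot: [-0.001, 0.999, 0.037, -0.002]
ft_force: [0.3, -0.2, -0.3]
opening: 14.7
t 11.2 p [ 455.1 -303.9  235. ] psi 4.3 zax [-0.003  0.003 -1.   ] F [ 0.3 -0.2 -0.3] op 14.7 q6 0.85
turn [-0.2  0.2  0.1] shift mm [ -21.9 -386.    -5. ] per row [ -2.2 -38.6  -0.5]
```

```bash
python3 -m crank '[[[-0.002,-0.0386,0,0,0,0,0],[-0.002,-0.0386,0,0,0,0,0],[-0.002,-0.0386,0,0,0,0,0],[-0.002,-0.0386,0,0,0,0,0],[-0.002,-0.0386,0,0,0,0,0],[-0.002,-0.0386,0,0,0,0,0],[-0.002,-0.0386,0,0,0,0,0],[-0.002,-0.0386,0,0,0,0,0],[-0.002,-0.0386,0,0,0,0,0],[-0.002,-0.0386,0,0,0,0,0],[0,0,0.04,0,0,0,0],[0,0,0.03,0,0,0,0]]]'
python3 -c "
from h import *
go(405,79.5,160.6,4.2,1)"
```

```text
t: 12.35
ee_pos: [406.7, 80.6, 165.4]
ee_rot: [0.0, 0.999, 0.036, -0.001]
ft_force: [0.3, -1.1, -0.8]
opening: 14.9
t 12.3 p [406.7  80.6 165.4] psi 4.2 zax [-0.001 -0.    -1.   ] F [ 0.3 -1.1 -0.8] op 14.9 q6 1.61
turn [ 0.   0.1 -0. ] shift mm [-1.8  0.9  4.8] per row [-1.8  0.9  4.8]
```

```bash
python3 -m crank '[[[0,0.001,0.005,0,0,0,0],[0,0,0,0,0,0,0]]]'
python3 - <<'E'
from h import *
go(411,79.5,160.6,4.2,1)
for n in("scene","top"):
    im=read_camera(n); cv2.imwrite(f"pics/{n}5.png",im)
S=cv2.imread("pics/scene5.png");T=cv2.imread("pics/top5.png")
cv2.imwrite("pics/s5.png",cv2.resize(S[160:250,215:315],None,fx=7,fy=6,interpolation=cv2.INTER_CUBIC))
cv2.imwrite("pics/t5.png",cv2.resize(T[165:255,205:305],None,fx=7,fy=6,interpolation=cv2.INTER_CUBIC))
E
```

```text
t: 12.55
ee_pos: [406.7, 78.0, 161.3]
ee_rot: [0.0, 0.999, 0.036, -0.002]
ft_force: [0.6, 0.3, -0.8]
opening: 14.8
t 12.6 p [406.7  78.  161.3] psi 4.1 zax [-0.003 -0.    -1.   ] F [ 0.6  0.3 -0.8] op 14.8 q6 1.61
turn [ 0.   0.2 -0.1] shift mm [ 4.4 -1.1  0.7] per row [ 4.4 -1.1  0.7]
```

View pics/s5.png

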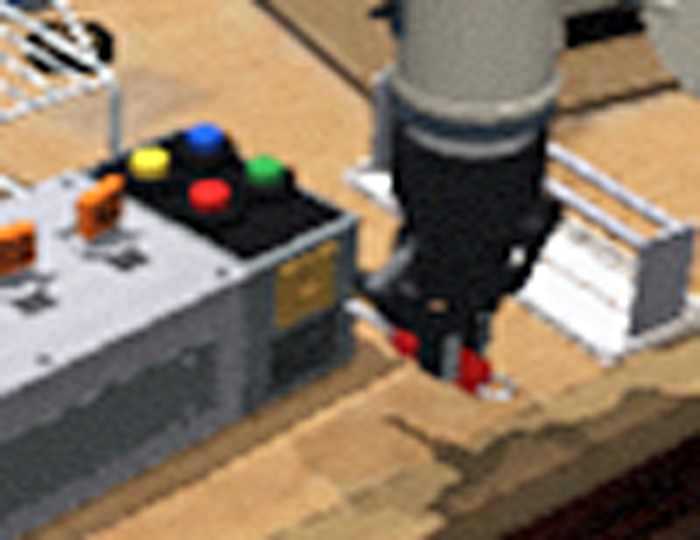

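View pics/t5.png

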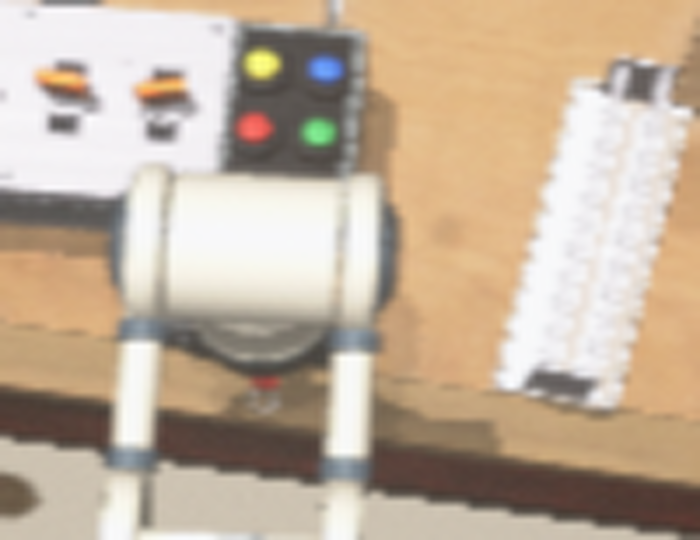

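Run:
```python
from h import *
print("exp tip px",proj("scene",[478.2,83.2,92.7]))
tip=np.array([350/7+215-.43,306/6+160-.42]); print(tip,ray("scene",tip,92.7))
th=np.radians(4.2);ex=np.array([np.cos(th),np.sin(th),0]);ey=np.array([-np.sin(th),np.cos(th),0]);kc=np.array([585.5,93.3,0])
K,Rm,t=cam("scene");c=-Rm.T@t
for lx in(-76,-80,-84):
  for px in [(306,285),(312,280)]:
    uv=np.array([px[0]/7+215-.43,px[1]/6+160-.42]); d=Rm.T@np.linalg.inv(K)@[*uv,1]; l=(lx-(c-kc)@ex)/(d@ex); X=c+l*d; print(lx,px,"ly",((X-kc)@ey).round(1),"z",X[2].round(1))
# brass blob in original
S=cv2.imread("pics/scene0.png");hsv=cv2.cvtColor(S,cv2.COLOR_BGR2HSV)
print(hsv[200:216,253:266,0]);print(hsv[200:216,253:266,2])
```

```text
exp tip px [264.28705491 210.48528996]
[264.57 210.58] [477.136328    82.74874675  92.7       ]
-76 (306, 285) ly -2.5 z 90.0
-76 (312, 280) ly -6.9 z 91.5
-80 (306, 285) ly 1.5 z 94.4
-80 (312, 280) ly -2.9 z 96.0
-84 (306, 285) ly 5.5 z 98.9
-84 (312, 280) ly 1.2 z 100.5
[[120 144  90 101 102 102 108  86  17  18  23 108 100]
 [128 101  86 101  99 103 100  18  19  19  18  98 100]
 [100  94 107 105 106  17  18  18  19  19  60  98  60]
 [ 90 100  90  18  18  18  20  18  20  18  30 103  54]
 [105  14  18  18  18  18  18  18  20  17  90 102   0]
 [105  18  18  20  18  19  18  18  19  18  66 104  53]
 [102  16  19  20  19  19  18  19  19  18  50  96  30]
 [ 99  18  20  19  19  19  18  18  19  18  78 107  45]
 [ 99  20  18  20  18  19  19  18  19  20   0 109  84]
 [101  19  18  18  19  19  18  18  18  20 120  96  20]
 [104  18  19  20  19  21  18  19  20  17 103 101  14]
 [ 99  17  19  19  19  18  18  18  13  42 105 103  17]
 [102  17  19  19  17  20  16 135 103 110 102 106  16]
 [100  15  18  19  20  90 103 107 108  75 100 106  11]
 [ 93  19  19  18  20 114 116  78 128  45 130 105  17]
 
[... 235 characters left out ...]
10 120 120 128  93  96  90  62  56  68]
 [ 87  78 129 157 126  94  94 100  99  86  59  57  71]
 [ 50  79 127 123  96  90  89 100 105  84  62  58  66]
 [ 60  71  94 100  88  89 102 100 104  83  64  59  63]
 [ 63  82 106  99  96 110 133 119 100  87  56  70  75]
 [ 59  75 107 101 112 138 135 109 102  86  63  78  77]
 [ 68  84 104 101 106 118 110  99 109  86  69  65  80]
 [ 64  84 108 100  97 104 105  98 105  78  68  59 101]
 [ 67  84 109 100  96  97 100  92  72  47  58  65  93]
 [ 74  89 112 104  99  88  77  58  39  29  49  61  91]
 [ 65  87 112 103  71  55  50  47  39  38  48  64  95]
 [ 72  85  80  72  47  40  29  31  35  30  45  63 123]
 [ 70  67  52  39  28  32  45  44  36  36  54  65 108]]
```

```bash
python3 -m crank '[[[0.01,-0.0015,0.0007,0,0,0,0],[0.008,0,0,0,0,0,0],[0,0,0,0,0,0,0]]]'
python3 -m crank '[[[0.005,0,0,0,0,0,0],[0.003,0,0,0,0,0,0],[0,0,0,0,0,0,0]]]'
python3 -m crank '[[[0.005,0,0,0,0,0,0],[0,0,0,0,0,0,0]]]'
python3 -c "
from h import *
go(411,79.5,160.6,4.2,1)"
```

```text
t: 12.95
ee_pos: [426.5, 80.9, 163.4]
ee_rot: [-0.0, 0.999, 0.036, 0.001]
ft_force: [0.2, 0.8, -0.1]
opening: 14.8
t: 13.25
ee_pos: [433.5, 81.6, 162.2]
ee_rot: [-0.0, 0.999, 0.037, 0.0]
ft_force: [-0.6, 0.3, -0.5]
opening: 14.3
t: 13.45
ee_pos: [438.5, 82.2, 161.8]
ee_rot: [-0.0, 0.999, 0.037, -0.0]
ft_force: [1.0, 0.0, -2.2]
opening: 14.6
t 13.4 p [438.5  82.2 161.8] psi 4.2 zax [-0.  0. -1.] F [ 1.   0.  -2.2] op 14.6 q6 1.61
turn [-0.  0.  0.] shift mm [-27.6   0.6   1.2] per row [-27.6   0.6   1.2]
```

```bash
python3 -m crank '[[[0.004,0,0.001,0,0,0,0],[0,0,0,0,0,0,0]]]'
python3 -m crank '[[[0.005,0,0,0,0,0,0],[0,0,0,0,0,0,0]]]'
python3 -m crank '[[[0.005,0,0,0,0,0,0],[0,0,0,0,0,0,0]]]'
```

```text
t: 13.65
ee_pos: [442.5, 82.3, 161.0]
ee_rot: [0.0, 0.999, 0.037, 0.0]
ft_force: [0.4, -0.1, -0.0]
opening: 14.8
t: 13.85
ee_pos: [447.7, 82.7, 161.2]
ee_rot: [-0.0, 0.999, 0.037, 0.0]
ft_force: [0.3, -0.5, -1.4]
opening: 14.7
t: 14.05
ee_pos: [452.7, 83.1, 161.1]
ee_rot: [-0.0, 0.999, 0.037, 0.0]
ft_force: [-0.2, -0.0, -0.2]
opening: 14.4
```

```bash
python3 -m crank '[[[0.005,0,0,0,0,0,0],[0.005,0,0,0,0,0,0],[0,0,0,0,0,0,0]]]'
python3 -m crank '[[[0.004,0,0,0,0,0,0],[0,0,0,0,0,0,0]]]'
python3 -m crank '[[[0.003,0,0,0,0,0,0],[0,0,0,0,0,0,0]]]'
```

```text
t: 14.35
ee_pos: [462.7, 83.8, 161.0]
ee_rot: [-0.0, 0.999, 0.037, 0.0]
ft_force: [-0.8, 0.0, -0.5]
opening: 14.7
t: 14.55
ee_pos: [466.5, 84.1, 161.0]
ee_rot: [-0.0, 0.999, 0.037, 0.0]
ft_force: [0.2, -0.1, -0.4]
opening: 14.8
t: 14.75
ee_pos: [467.4, 84.2, 160.6]
ee_rot: [0.0, 0.999, 0.037, -0.003]
ft_force: [-9.6, 0.3, 3.4]
opening: 15.1
```

```bash
python3 -m crank '[[[0.002,0,0,0,0,0,0],[0,0,0,0,0,0,0]]]'
python3 -m crank '[[[0.001,0,0,0,0,0,0],[0,0,0,0,0,0,0],[-0.002,0,0,0,0,0,0],[0,0,0,0,0,0,0.1],[0,0,0,0,0,0,0.3],[0,0,0,0,0,0,0.5],[0,0,0,0,0,0,0.5]]]'
python3 - <<'E'
from h import *
S=read_camera("scene");cv2.imwrite("pics/s6.png",cv2.resize(S[160:250,215:315],None,fx=7,fy=6,interpolation=cv2.INTER_CUBIC))
E
```

```text
t: 14.95
ee_pos: [467.8, 84.3, 160.6]
ee_rot: [0.0, 0.999, 0.037, -0.006]
ft_force: [-19.6, -1.8, 8.4]
opening: 14.4
t: 15.65
ee_pos: [470.4, 84.4, 161.3]
ee_rot: [0.0, 0.999, 0.037, 0.0]
ft_force: [-0.4, 0.0, 0.1]
opening: 42.2
```

View pics/s6.png

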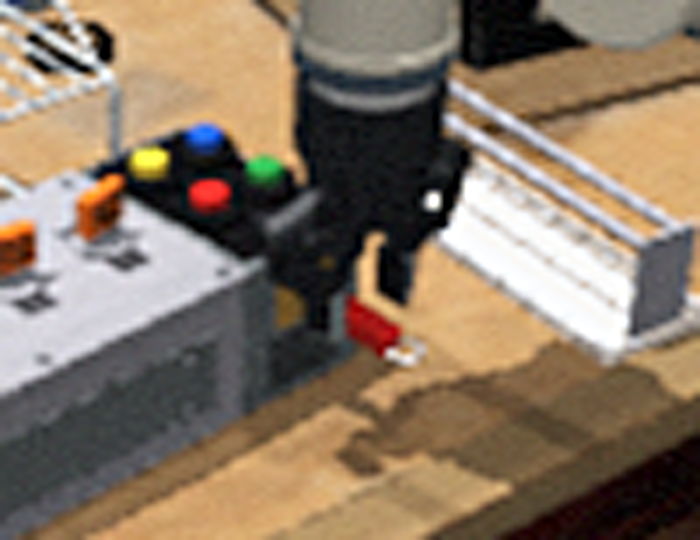

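```bash
python3 -m crank '[[[0,0,-0.03,0,0,0,0.5],[0,0,-0.045,0,0,0,0.5],[0,0,-0.045,0,0,0,0.5],[0,0,-0.03,0,0,0,0.5],[0,0,0,0,0,0,0.5]]]'
python3 - <<'E'
from h import *
S=read_camera("scene");T=read_camera("top");cv2.imwrite("pics/scene7.png",S);cv2.imwrite("pics/top7.png",T)
cv2.imwrite("pics/s7.png",cv2.resize(S[160:250,215:315],None,fx=7,fy=6,interpolation=cv2.INTER_CUBIC))
T0=cv2.imread("pics/top0.png");S0=cv2.imread("pics/scene0.png")
def pca(n,im,uv,z,r=6,thr=.35):
    x,y=int(round(uv[0])),int(round(uv[1])); p=im[y-r:y+r+1,x-r:x+r+1].astype(float); 
    w=p[...,2]-p[...,0]; w=np.clip(w-thr*w.max(),0,None); Y,X=np.mgrid[y-r:y+r+1,x-r:x+r+1]
    W=np.array([ray(n,q,z)[:2] for q in zip(X.ravel(),Y.ravel())]); w=w.ravel()/w.sum(); c=w@W; C=(W-c).T@((W-c)*w[:,None]); e,v=np.linalg.eigh(C); return c.round(1),np.degrees(np.arctan2(v[1,1],v[0,1]))%180,np.sqrt(e*12).round(1)
for a in [(227.3,179.1),(213.3,177.8),(199.2,177.2),(185.1,175.8)]: print(pca("top",T0,a,158),pca("top",T0,a,158,thr=.5))
E
```

```text
t: 16.2
ee_pos: [471.3, 84.5, 317.1]
ee_rot: [-0.0, 0.999, 0.037, 0.005]
ft_force: [0.4, -0.1, -0.3]
opening: 42.6
(array([576.1, 172.5]), np.float64(111.20299087941144), array([10.4, 26.7])) (array([576.2, 172.5]), np.float64(114.58147276939084), array([ 9.1, 25.2]))
(array([571.9, 232.6]), np.float64(86.6853624967811), array([10.4, 27.4])) (array([572.1, 232.6]), np.float64(86.73675709784995), array([ 9.1, 26.3]))
(array([564.9, 292.3]), np.float64(116.53834271588529), array([10.5, 27. ])) (array([565.2, 292.1]), np.float64(118.1031218075858), array([ 8.7, 25.8]))
(array([561.1, 353.2]), np.float64(108.11454666156607), array([10.6, 27.6])) (array([561.4, 353. ]), np.float64(109.14603316202506), array([ 8.5, 26.8]))
```

View pics/s7.png

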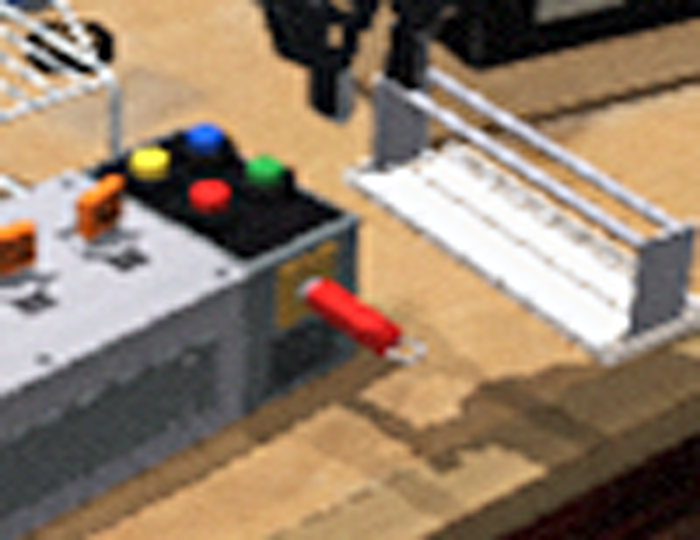

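```bash
python3 -c "
from h import *
go(575.3,171.8,300,4.2,4)
for z in(60,100,140): print(ray('top',(314,176),z),ray('scene',(292.5,153),z))"
python3 -m crank '[[[0,0,0,0,0,-8.3,0.5],[0,0,0,0,0,-8.3,0.5],[0,0,0,0,0,-8.3,0.5],[0,0,0,0,0,-8.3,0.5],[0,0,0,0,0,-8.3,0.5],[0,0,0,0,0,-8.3,0.5],[0,0,0,0,0,-8.3,0.5],[0,0,0,0,0,-8.3,0.5],[0,0,0,0,0,-8.3,0.5],[0,0,0,0,0,-8.3,0.5],[0,0,0,0,0,-8.3,0.5],[0,0,0,0,0,-8.3,0.5]]]'
python3 -c "
from h import *
go(575.3,171.8,300,112,5)"
```

```text
t 16.3 p [470.5  84.4 311.6] psi 4.2 zax [ 0.002  0.    -1.   ] F [ 0.1  0.4 -0.3] op 42.5 q6 1.60
turn [-0.  -0.1 -0. ] shift mm [110.9 -79.5  11.6] per row [ 27.7 -19.9   2.9]
[ 685.46762727 -203.41028216   60.        ] [ 756.50944196 -337.29463756   60.        ]
[ 671.32984053 -198.17845794  100.        ] [ 708.24118084 -285.73689686  100.        ]
[ 657.19205379 -192.94663372  140.        ] [ 659.97291971 -234.17915616  140.        ]
t: 17.5
ee_pos: [469.9, 84.3, 308.6]
ee_rot: [-0.001, 0.615, 0.789, -0.001]
ft_force: [0.4, 0.4, -0.4]
opening: 42.5
t 17.5 p [469.9  84.3 308.6] psi 104.1 zax [-0.004 -0.    -1.   ] F [ 0.4  0.4 -0.4] op 42.5 q6 -0.14
turn [-0.2 -0.  -7.9] shift mm [ 41.6 130.5   8.6] per row [ 8.3 26.1  1.7]
```

```bash
python3 -m crank '[[[0,0,0,0,0,-7.9,0.5],[0.0083,0.0261,0,0,0,0,0.5],[0.0083,0.0261,0,0,0,0,0.5],[0.0083,0.0261,0,0,0,0,0.5],[0.0083,0.0261,0,0,0,0,0.5],[0.0083,0.0261,0,0,0,0,0.5],[0,0,0.03,0,0,0,0.5],[0,0,0,0,0,0,0.5]]]'
python3 -c "
from h import *
go(575.3,171.8,206,112,3)"
```

```text
t: 18.3
ee_pos: [575.1, 171.3, 273.4]
ee_rot: [-0.004, 0.561, 0.828, -0.004]
ft_force: [0.5, 0.1, -2.0]
opening: 42.8
t 18.3 p [575.1 171.3 273.4] psi 111.7 zax [-0.012 -0.003 -1.   ] F [ 0.5  0.1 -2. ] op 42.8 q6 -0.15
turn [-0.7 -0.1 -0.3] shift mm [ 0.4  0.4 67.4] per row [ 0.1  0.1 22.5]
```

```bash
python3 -m crank '[[[0,0,0.03,0,0,0,0.5],[0,0,0.025,0,0,0,0.5],[0,0,0,0,0,0,0.5],[0,0,0,0,0,0,0.5]]]'
python3 - <<'E'
from h import *
go(575.3,171.8,206,112,1)
S=read_camera("scene");cv2.imwrite("pics/s8.png",cv2.resize(S[150:240,175:275],None,fx=7,fy=6,interpolation=cv2.INTER_CUBIC))
E
```

```text
t: 18.7
ee_pos: [575.6, 170.8, 226.1]
ee_rot: [-0.001, 0.562, 0.827, -0.001]
ft_force: [0.0, -0.1, 0.2]
opening: 42.9
t 18.7 p [575.6 170.8 226.1] psi 111.7 zax [-0.001 -0.    -1.   ] F [ 0.  -0.1  0.2] op 42.9 q6 -0.15
turn [-0.1 -0.  -0.3] shift mm [ 1.   0.1 20.1] per row [ 1.   0.1 20.1]
```

View pics/s8.png

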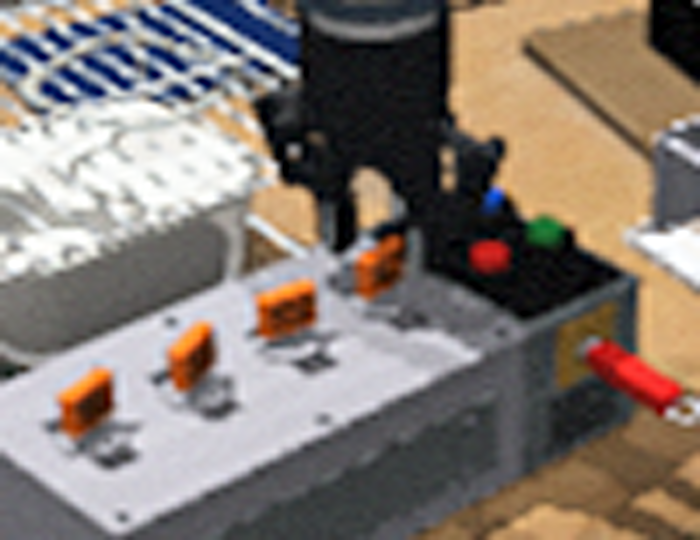

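The fingers straddle tab 0 at about (229,195) in the scene view. Descend and grip.

```bash
python3 -m crank '[[[0.001,0,0.012,0,0,0,0.5],[0,0,0.0075,0,0,0,0.5],[0,0,0,0,0,0,0.5],[0,0,0,0,0,0,0.2],[0,0,0,0,0,0,0],[0,0,0,0,0,0,0],[0,0,0,0,0,0,0],[0,0,0,0,0,0,0]]]' 40
python3 -c "
from h import *
go(575.3,171.8,206,184.2,1)"
```

```text
t: 19.55
ee_pos: [575.9, 172.2, 207.1]
ee_rot: [0.0, 0.561, 0.828, 0.0]
ft_force: [-0.0, 0.9, 1.7]
opening: 9.3
t 19.6 p [575.9 172.2 207.1] psi 111.7 zax [ 0.001  0.    -1.   ] F [-0.   0.9  1.7] op 9.3 q6 -0.14
turn [  0.    0.  -72.5] shift mm [ 0.6 -0.3  1.1] per row [ 0.6 -0.3  1.1]
```

```bash
python3 -m crank '[[[0,0,-0.003,0,0,0,0],[0,0,0,0,0,-8.06,0],[0,0,0,0,0,-8.06,0],[0,0,0,0,0,-8.06,0],[0,0,0,0,0,-8.06,0],[0,0,0,0,0,-8.06,0],[0,0,0,0,0,-8.06,0],[0,0,0,0,0,-8.06,0],[0,0,0,0,0,-8.06,0],[0,0,0,0,0,-8.06,0],[0,0,0,0,0,0,0]]]'
python3 - <<'E'
from h import *
go(575.3,171.2,240,184.2,1)
S=read_camera("scene");cv2.imwrite("pics/s9.png",cv2.resize(S[150:240,175:275],None,fx=7,fy=6,interpolation=cv2.INTER_CUBIC))
E
```

```text
t: 20.65
ee_pos: [575.7, 172.1, 209.4]
ee_rot: [-0.0, -0.038, 0.999, -0.0]
ft_force: [-0.3, -0.0, -0.8]
opening: 9.2
t 20.6 p [575.7 172.1 209.4] psi -175.7 zax [-0.001 -0.    -1.   ] F [-0.3 -0.  -0.8] op 9.2 q6 -1.41
turn [-0.  -0.   0.1] shift mm [  0.4  -0.9 -30.6] per row [  0.4  -0.9 -30.6]
```

View pics/s9.png

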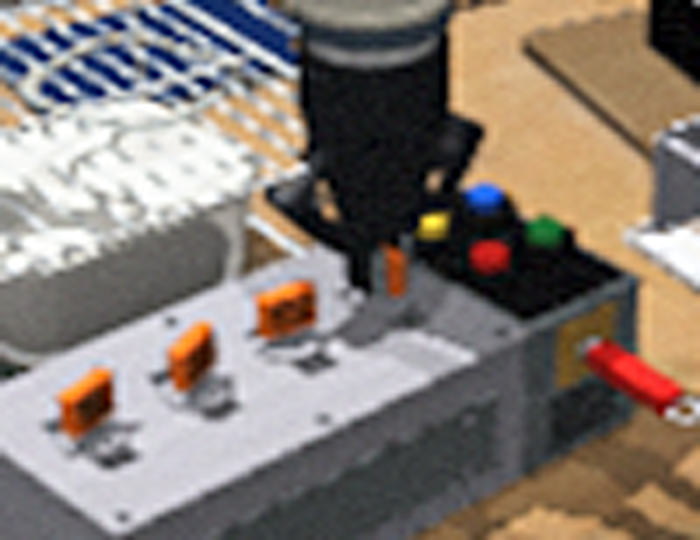

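Carrier 0's tab is in line with its slot (orange at about (232,195)). Lift slowly.

```bash
python3 -m crank '[[[0,-0.0006,-0.004,0,0,0,0],[0,0,-0.004,0,0,0,0],[0,0,-0.004,0,0,0,0],[0,0,0,0,0,0,0]]]'
python3 -m crank '[[[0,0,-0.006,0,0,0,0],[0,0,-0.006,0,0,0,0],[0,0,0,0,0,0,0]]]'
```

```text
t: 21.1
ee_pos: [576.1, 171.6, 222.8]
ee_rot: [0.001, -0.037, 0.999, 0.0]
ft_force: [-0.2, 0.1, -0.9]
opening: 9.4
t: 21.4
ee_pos: [576.1, 171.6, 235.2]
ee_rot: [0.001, -0.037, 0.999, 0.0]
ft_force: [-0.3, 0.2, -0.2]
opening: 9.8
```

```bash
python3 -m crank '[[[0,0,-0.01,0,0,0,0],[0,0,-0.015,0,0,0,0],[0,0,-0.015,0,0,0,0],[0,0,-0.025,0,0,0,0],[0,0,-0.025,0,0,0,0],[0,0,0,0,0,0,0]]]'
python3 - <<'E'
from h import *
go(611.6,-120.9,325,175.6,9)
S=read_camera("scene");cv2.imwrite("pics/s10.png",cv2.resize(S[120:240,165:275],None,fx=6,fy=5,interpolation=cv2.INTER_CUBIC))
E
```

```text
t: 22.0
ee_pos: [576.4, 171.7, 330.0]
ee_rot: [0.005, -0.037, 0.999, 0.001]
ft_force: [-0.3, -0.0, 0.2]
opening: 9.4
t 22.0 p [576.4 171.7 330. ] psi -175.8 zax [ 0.009  0.002 -1.   ] F [-0.3 -0.   0.2] op 9.4 q6 -1.41
turn [0.1 0.5 8.6] shift mm [ -57.5 -289.     5. ] per row [ -6.4 -32.1   0.6]
```

View pics/s10.png

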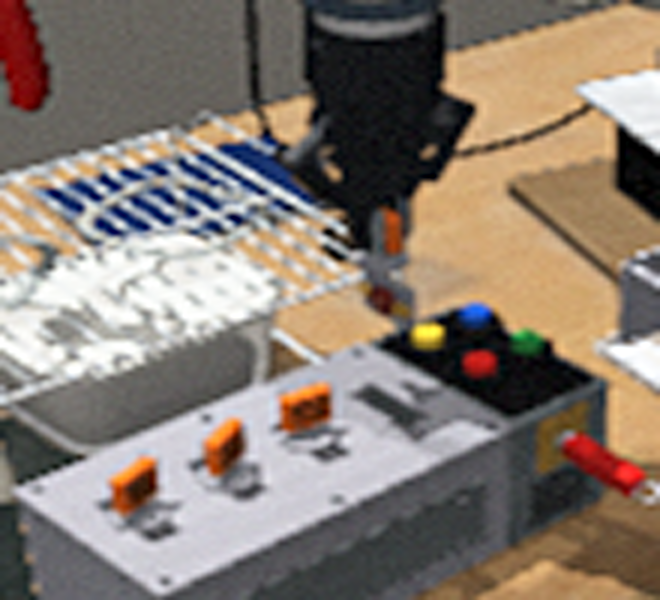

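Carrier with the red stone is out, at about (230,165). Moving to the rail.

```bash
python3 -m crank '[[[0,0,0,0,0,4.3,0],[0,0,0,0,0,4.3,0],[-0.0064,-0.0321,0,0,0,0,0],[-0.0064,-0.0321,0,0,0,0,0],[-0.0064,-0.0321,0,0,0,0,0],[-0.0064,-0.0321,0,0,0,0,0],[-0.0064,-0.0321,0,0,0,0,0],[-0.0064,-0.0321,0,0,0,0,0],[-0.0064,-0.0321,0,0,0,0,0],[-0.0064,-0.0321,0,0,0,0,0],[-0.0064,-0.0321,0,0,0,0,0],[0,0,0,0,0,0,0]]]'
python3 -c "
from h import *
go(611.6,-120.9,230,175.6,3)"
```

```text
t: 23.25
ee_pos: [611.0, -124.8, 321.4]
ee_rot: [-0.002, 0.04, 0.999, -0.0]
ft_force: [-0.0, -0.0, -0.6]
opening: 9.4
t 23.2 p [ 611.  -124.8  321.4] psi 175.4 zax [-0.003 -0.001 -1.   ] F [-0.  -0.  -0.6] op 9.4 q6 -1.75
turn [-0.1 -0.2 -0.2] shift mm [-0.3  3.9 91.4] per row [-0.1  1.3 30.5]
```

```bash
python3 -m crank '[[[0,0.0035,0.03,0,0,0,0],[0,0,0.03,0,0,0,0],[0,0,0.02,0,0,0,0],[0,0,0,0,0,0,0],[0,0,0,0,0,0,0]]]'
python3 - <<'E'
from h import *
go(611.6,-120.9,230,175.6,1)
S=read_camera("scene");cv2.imwrite("pics/s11.png",cv2.resize(S[120:225,240:340],None,fx=7,fy=6,interpolation=cv2.INTER_NEAREST))
print(proj("scene",[611.6,-120.9,108]),proj("scene",[611.6,-120.9,85]))
E
```

```text
t: 23.75
ee_pos: [611.3, -116.9, 243.3]
ee_rot: [-0.001, 0.038, 0.999, 0.0]
ft_force: [0.8, 0.1, -0.3]
opening: 9.5
t 23.8 p [ 611.3 -116.9  243.3] psi 175.7 zax [-0.001  0.    -1.   ] F [ 0.8  0.1 -0.3] op 9.5 q6 -1.74
turn [ 0.  -0.1  0.1] shift mm [-0.6 -4.  13.3] per row [-0.6 -4.  13.3]
[280.59114223 172.64259718] [280.27742764 177.24260099]
```

View pics/s11.png

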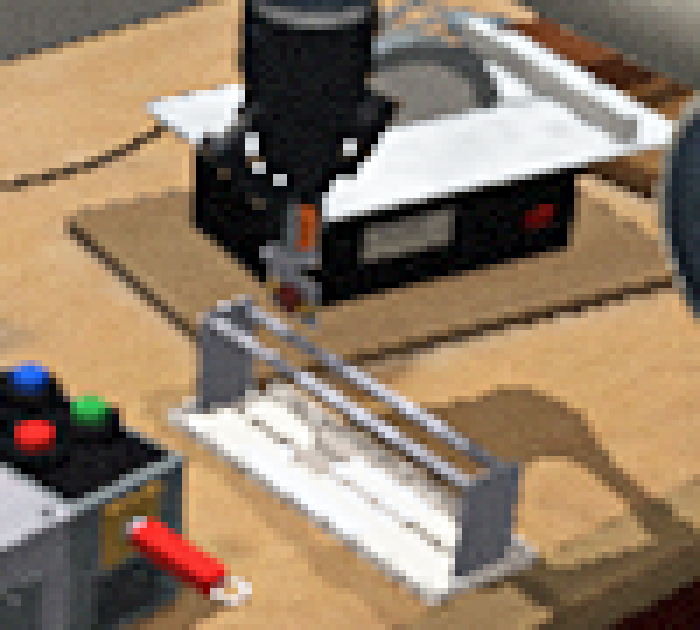

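```bash
python3 -m crank '[[[0,-0.004,0,0,0,0,0],[0,0,0.005,0,0,0,0],[0,0,0,0,0,0,0],[0,0,0,0,0,0,0]]]'
python3 - <<'E'
from h import *
go(611.6,-120.9,218,175.6,1)
E
```

```text
t: 24.2
ee_pos: [611.2, -121.5, 238.6]
ee_rot: [0.0, 0.038, 0.999, 0.0]
ft_force: [0.8, -0.1, -0.5]
opening: 9.5
t 24.2 p [ 611.2 -121.5  238.6] psi 175.6 zax [ 0.  0. -1.] F [ 0.8 -0.1 -0.5] op 9.5 q6 -1.75
turn [0. 0. 0.] shift mm [-0.4  0.6 20.6] per row [-0.4  0.6 20.6]
```

Descend in steps, watching the force. The plate reaches the bars at TCP of about 217.

```bash
python3 -m crank '[[[0,0.0006,0.01,0,0,0,0],[0,0,0.008,0,0,0,0],[0,0,0.004,0,0,0,0],[0,0,0.004,0,0,0,0],[0,0,0,0,0,0,0]]]'
python3 -m crank '[[[0,0,0.004,0,0,0,0],[0,0,0.005,0,0,0,0],[0,0,0.005,0,0,0,0],[0,0,0,0,0,0,0]]]'
python3 - <<'E'
from h import *
go(611.6,-120.9,168,175.6,1)
S=read_camera("scene");cv2.imwrite("pics/s12.png",cv2.resize(S[120:225,240:340],None,fx=7,fy=6,interpolation=cv2.INTER_NEAREST))
E
```

```text
t: 24.7
ee_pos: [611.0, -120.8, 211.5]
ee_rot: [-0.001, 0.038, 0.999, 0.0]
ft_force: [0.1, 0.2, -1.3]
opening: 9.5
t: 25.1
ee_pos: [610.9, -120.7, 197.3]
ee_rot: [-0.001, 0.038, 0.999, 0.0]
ft_force: [-0.5, -0.8, -0.6]
opening: 9.3
t 25.1 p [ 610.9 -120.7  197.3] psi 175.6 zax [-0.002  0.    -1.   ] F [-0.5 -0.8 -0.6] op 9.3 q6 -1.74
turn [ 0.  -0.1  0. ] shift mm [-0.7 -0.1 29.3] per row [-0.7 -0.1 29.3]
```

View pics/s12.png

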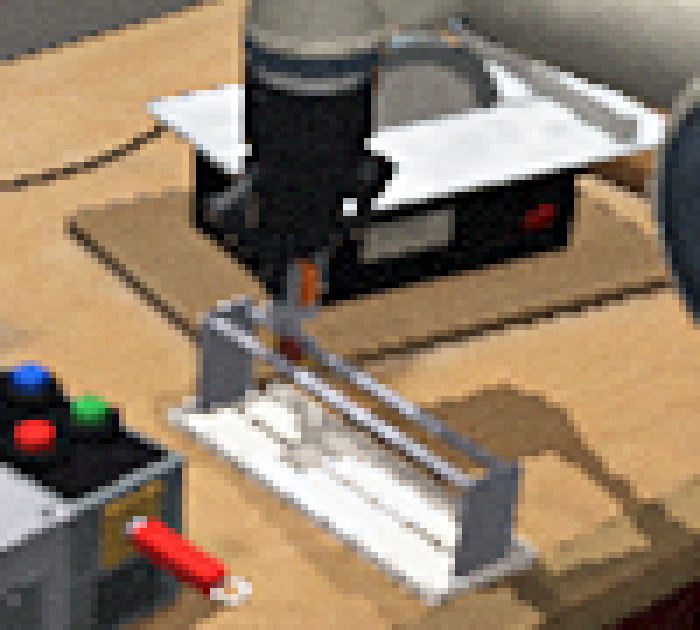

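The plate is going down between the bars at about (281,177), with no force. Continue to collar contact, expected at TCP of about 168.

```bash
python3 -m crank '[[[0,0,0.008,0,0,0,0],[0,0,0.008,0,0,0,0],[0,0,0.007,0,0,0,0],[0,0,0.003,0,0,0,0],[0,0,0,0,0,0,0]]]'
python3 -m crank '[[[0,0,0.002,0,0,0,0],[0,0,0,0,0,0,0]]]'
python3 -m crank '[[[0,0,0.002,0,0,0,0],[0,0,0,0,0,0,0]]]'
```

```text
t: 25.65
ee_pos: [610.9, -120.7, 171.5]
ee_rot: [-0.001, 0.038, 0.999, 0.0]
ft_force: [1.3, 1.6, -0.4]
opening: 9.6
t: 25.85
ee_pos: [611.3, -120.8, 170.7]
ee_rot: [0.0, 0.038, 0.999, -0.0]
ft_force: [-0.3, 0.6, -1.0]
opening: 9.6
t: 26.05
ee_pos: [611.2, -120.8, 168.5]
ee_rot: [-0.0, 0.038, 0.999, 0.0]
ft_force: [-1.1, 0.0, -1.4]
opening: 9.5
```

```bash
python3 -m crank '[[[0,0,0.0015,0,0,0,0],[0,0,0,0,0,0,0],[0,0,0,0,0,0,0.1],[0,0,0,0,0,0,0.3],[0,0,0,0,0,0,0.5],[0,0,0,0,0,0,0.5],[0,0,-0.02,0,0,0,0.5],[0,0,-0.04,0,0,0,0.5],[0,0,-0.04,0,0,0,0.5],[0,0,0,0,0,0,0.5]]]'
python3 - <<'E'
from h import *
go(572.5,232.6,300,87,9)
S=read_camera("scene");cv2.imwrite("pics/s13.png",cv2.resize(S[120:225,240:340],None,fx=7,fy=6,interpolation=cv2.INTER_NEAREST))
E
```

```text
t: 27.05
ee_pos: [612.7, -121.1, 274.8]
ee_rot: [0.006, 0.038, 0.999, -0.001]
ft_force: [0.6, -1.4, 0.4]
opening: 42.5
t 27.1 p [ 612.7 -121.1  274.8] psi 175.6 zax [ 0.011 -0.003 -1.   ] F [ 0.6 -1.4  0.4] op 42.5 q6 -1.74
turn [ 0.4  0.6 88.6] shift mm [351.2 -58.6 -25.2] per row [39.  -6.5 -2.8]
```

View pics/s13.png

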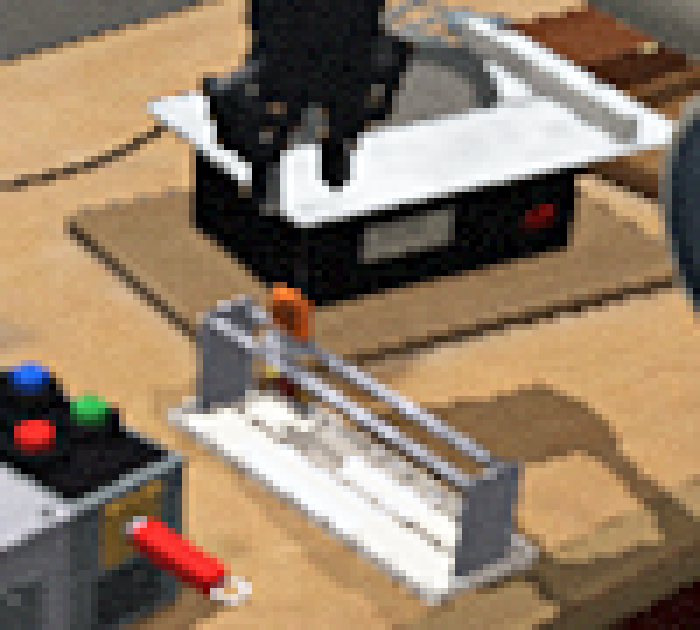

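Carrier hangs on both bars (orange at about (281,172)). Next is carrier 1.

```bash
python3 -m crank '[[[0,0,-0.025,0,0,8.05,0.5],[0,0,0,0,0,8.05,0.5],[0,0,0,0,0,8.05,0.5],[0,0,0,0,0,8.05,0.5],[0,0,0,0,0,8.05,0.5],[0,0,0,0,0,8.05,0.5],[0,0,0,0,0,8.05,0.5],[0,0,0,0,0,8.05,0.5],[0,0,0,0,0,8.05,0.5],[0,0,0,0,0,8.05,0.5],[0,0,0,0,0,8.05,0.5]]]'
python3 -m crank '[[[0.039,-0.0065,0,0,0,0,0.5],[0.039,-0.0065,0,0,0,0,0.5],[0.039,-0.0065,0,0,0,0,0.5],[0.039,-0.0065,0,0,0,0,0.5],[0.039,-0.0065,0,0,0,0,0.5],[0.039,-0.0065,0,0,0,0,0.5],[0.039,-0.0065,0,0,0,0,0.5],[0.039,-0.0065,0,0,0,0,0.5],[0.039,-0.0065,0,0,0,0,0.5],[0,0,0,0,0,0,0.5]]]'
python3 -c "
from h import *
go(572.3,232.4,227,87,3)"
```

```text
t: 28.2
ee_pos: [611.1, -120.8, 290.0]
ee_rot: [-0.001, 0.727, 0.687, -0.001]
ft_force: [0.6, 0.1, 0.2]
opening: 42.6
t: 29.2
ee_pos: [569.2, 237.1, 289.7]
ee_rot: [-0.001, 0.723, 0.691, -0.001]
ft_force: [-0.6, -1.1, -0.2]
opening: 42.4
t 29.2 p [569.2 237.1 289.7] psi 87.4 zax [-0.003  0.001 -1.   ] F [-0.6 -1.1 -0.2] op 42.4 q6 0.38
turn [-0.2 -0.   0.4] shift mm [-4.6  3.3 62.7] per row [-1.5  1.1 20.9]
```

```bash
python3 -m crank '[[[-0.002,0.003,0.02,0,0,0,0.5],[0,0,0.02,0,0,0,0.5],[0,0,0.02,0,0,0,0.5],[0,0,0,0,0,0,0.5],[0,0,0,0,0,0,0.5]]]'
python3 - <<'E'
from h import *
go(572.3,232.4,206.5,87,1)
S=read_camera("scene");cv2.imwrite("pics/s14.png",cv2.resize(S[150:240,175:275],None,fx=7,fy=6,interpolation=cv2.INTER_CUBIC))
E
```

```text
t: 29.7
ee_pos: [573.4, 230.0, 231.1]
ee_rot: [-0.0, 0.725, 0.689, -0.001]
ft_force: [0.4, 0.5, -0.1]
opening: 42.6
t 29.7 p [573.4 230.  231.1] psi 87.1 zax [-0.002 -0.001 -1.   ] F [ 0.4  0.5 -0.1] op 42.6 q6 0.38
turn [-0.1  0.1  0.1] shift mm [ 2.4 -1.2 24.6] per row [ 2.4 -1.2 24.6]
```

View pics/s14.png

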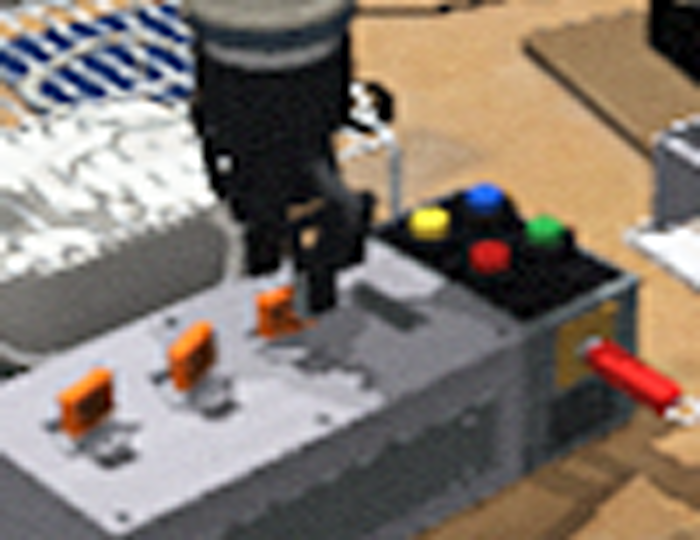

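```bash
python3 -m crank '[[[0.002,-0.001,0.012,0,0,0,0.5],[0,0,0.0115,0,0,0,0.5],[0,0,0,0,0,0,0.5],[0,0,0,0,0,0,0.2],[0,0,0,0,0,0,0],[0,0,0,0,0,0,0],[0,0,0,0,0,0,0],[0,0,0,0,0,0,0]]]' 40
python3 -c "
from h import *
go(571.5,231.9,206,4.2,1)"
```

```text
t: 30.55
ee_pos: [572.8, 232.6, 209.1]
ee_rot: [0.0, 0.725, 0.689, 0.0]
ft_force: [0.4, -0.8, 1.2]
opening: 9.5
t 30.6 p [572.8 232.6 209.1] psi 87.1 zax [ 0.001  0.    -1.   ] F [ 0.4 -0.8  1.2] op 9.5 q6 0.38
turn [ 0.  -0.1 82.9] shift mm [-1.4  0.6  3.1] per row [-1.4  0.6  3.1]
```

```bash
python3 -m crank '[[[0,0,-0.002,0,0,0,0],[0,0,0,0,0,8.29,0],[0,0,0,0,0,8.29,0],[0,0,0,0,0,8.29,0],[0,0,0,0,0,8.29,0],[0,0,0,0,0,8.29,0],[0,0,0,0,0,8.29,0],[0,0,0,0,0,8.29,0],[0,0,0,0,0,8.29,0],[0,0,0,0,0,8.29,0],[0,0,0,0,0,8.29,0],[0,0,0,0,0,0,0]]]'
python3 - <<'E'
from h import *
go(571.5,231.9,240,4.2,1)
S=read_camera("scene");cv2.imwrite("pics/s15.png",cv2.resize(S[150:240,175:275],None,fx=7,fy=6,interpolation=cv2.INTER_CUBIC))
E
```

```text
t: 31.75
ee_pos: [572.6, 232.6, 210.4]
ee_rot: [0.0, 0.999, 0.036, -0.0]
ft_force: [0.0, 0.6, -1.9]
opening: 9.3
t 31.8 p [572.6 232.6 210.4] psi 4.1 zax [-0.001 -0.    -1.   ] F [ 0.   0.6 -1.9] op 9.3 q6 1.83
turn [ 0.   0.  -0.1] shift mm [ -1.1   0.6 -29.6] per row [ -1.1   0.6 -29.6]
```

View pics/s15.png

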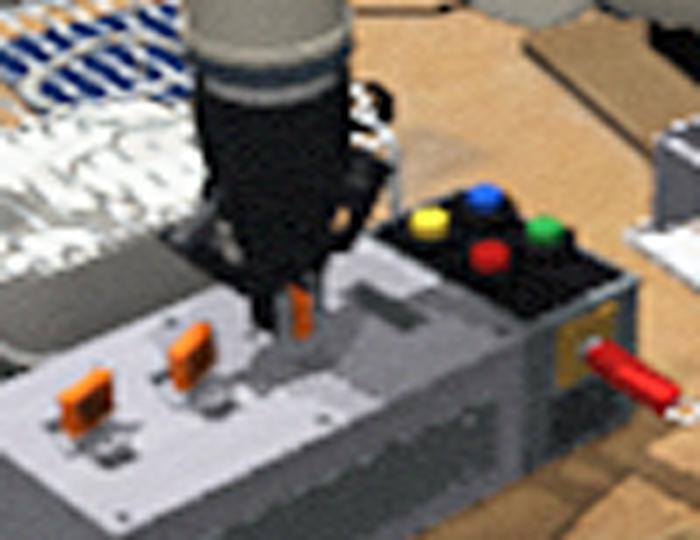

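```bash
python3 -m crank '[[[-0.001,0.0006,-0.003,0,0,0,0],[0,0,-0.004,0,0,0,0],[0,0,-0.004,0,0,0,0],[0,0,0,0,0,0,0]]]'
python3 -m crank '[[[0,0,-0.006,0,0,0,0],[0,0,-0.006,0,0,0,0],[0,0,0,0,0,0,0]]]'
```

```text
t: 32.2
ee_pos: [572.0, 232.0, 222.9]
ee_rot: [-0.0, 0.999, 0.037, 0.001]
ft_force: [0.1, 0.3, -1.2]
opening: 9.2
t: 32.5
ee_pos: [572.1, 232.0, 235.2]
ee_rot: [-0.0, 0.999, 0.037, 0.001]
ft_force: [0.1, 0.2, -1.3]
opening: 9.1
```

```bash
python3 -m crank '[[[0,0,-0.01,0,0,0,0],[0,0,-0.015,0,0,0,0],[0,0,-0.015,0,0,0,0],[0,0,-0.025,0,0,0,0],[0,0,-0.025,0,0,0,0],[0,0,0,0,0,4.3,0],[0,0,0,0,0,4.3,0],[0,0,0,0,0,0,0]]]'
python3 - <<'E'
from h import *
go(561.8,-117.1,325,-4.4,10)
S=read_camera("scene");cv2.imwrite("pics/s16.png",cv2.resize(S[120:240,165:275],None,fx=6,fy=5,interpolation=cv2.INTER_CUBIC))
E
```

```text
t: 33.3
ee_pos: [571.8, 231.9, 325.4]
ee_rot: [-0.0, 0.999, -0.039, 0.001]
ft_force: [1.0, -0.6, -0.8]
opening: 9.5
t 33.3 p [571.8 231.9 325.4] psi -4.4 zax [ 0.002  0.001 -1.   ] F [ 1.  -0.6 -0.8] op 9.5 q6 1.98
turn [-0.  -0.1 -0. ] shift mm [ 16.8 348.8   0.4] per row [ 1.7 34.9  0. ]
```

View pics/s16.png

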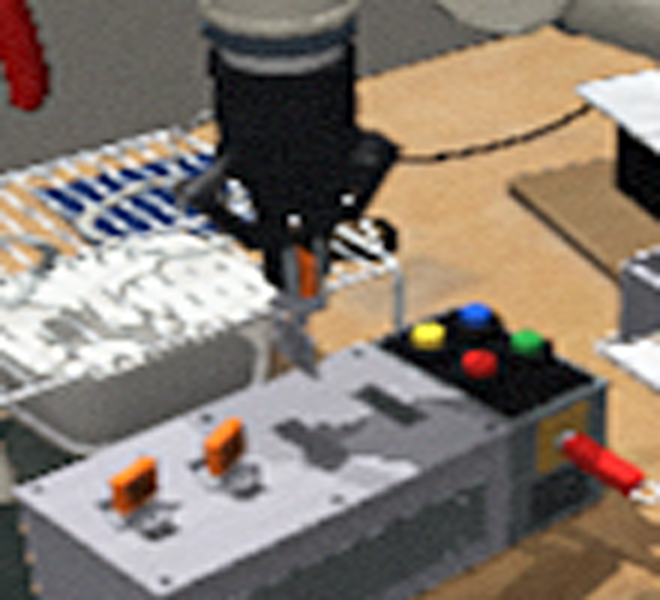

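Carrier 1 is out. To the rail.

```bash
python3 -m crank '[[[0.0017,0.0349,0,0,0,0,0],[0.0017,0.0349,0,0,0,0,0],[0.0017,0.0349,0,0,0,0,0],[0.0017,0.0349,0,0,0,0,0],[0.0017,0.0349,0,0,0,0,0],[0.0017,0.0349,0,0,0,0,0],[0.0017,0.0349,0,0,0,0,0],[0.0017,0.0349,0,0,0,0,0],[0.0017,0.0349,0,0,0,0,0],[0.0017,0.0349,0,0,0,0,0],[0,0,0,0,0,0,0],[0,0,0,0,0,0,0]]]'
python3 -m crank '[[[0,0,0.03,0,0,0,0],[0,0,0.03,0,0,0,0],[0,0,0.024,0,0,0,0],[0,0,0,0,0,0,0],[0,0,0,0,0,0,0]]]'
python3 -c "
from h import *
go(561.8,-117.1,218,-4.4,1)"
```

```text
t: 34.55
ee_pos: [561.7, -117.8, 323.8]
ee_rot: [-0.0, 0.999, -0.039, -0.0]
ft_force: [0.2, 0.1, -1.1]
opening: 9.3
t: 35.05
ee_pos: [561.9, -116.3, 240.1]
ee_rot: [-0.0, 0.999, -0.038, -0.0]
ft_force: [-0.1, 0.2, -0.3]
opening: 9.4
t 35.0 p [ 561.9 -116.3  240.1] psi -4.3 zax [-0.  0. -1.] F [-0.1  0.2 -0.3] op 9.4 q6 1.38
turn [-0.   0.   0.1] shift mm [-0.   0.8 22.1] per row [-0.   0.8 22.1]
```

```bash
python3 -m crank '[[[0,0.0008,0.01,0,0,0,0],[0,0,0.008,0,0,0,0],[0,0,0.004,0,0,0,0],[0,0,0.004,0,0,0,0],[0,0,0,0,0,0,0]]]'
python3 -m crank '[[[0,0,0.004,0,0,0,0],[0,0,0.005,0,0,0,0],[0,0,0.005,0,0,0,0],[0,0,0,0,0,0,0]]]'
python3 -m crank '[[[0,0,0.008,0,0,0,0],[0,0,0.008,0,0,0,0],[0,0,0.007,0,0,0,0],[0,0,0,0,0,0,0]]]'
```

```text
t: 35.55
ee_pos: [561.5, -118.1, 212.9]
ee_rot: [-0.0, 0.999, -0.039, -0.001]
ft_force: [-0.0, -0.4, -1.1]
opening: 9.4
t: 35.95
ee_pos: [561.4, -118.0, 198.3]
ee_rot: [-0.0, 0.999, -0.038, -0.001]
ft_force: [-0.8, 0.2, -0.7]
opening: 9.2
t: 36.35
ee_pos: [561.1, -118.0, 174.6]
ee_rot: [-0.0, 0.999, -0.038, -0.001]
ft_force: [-0.7, 0.4, -1.5]
opening: 9.1
```

```bash
python3 -m crank '[[[0,0,0.003,0,0,0,0],[0,0,0,0,0,0,0]]]'
python3 -m crank '[[[0,0,0.002,0,0,0,0],[0,0,0,0,0,0,0]]]'
```

```text
t: 36.55
ee_pos: [561.7, -118.1, 173.4]
ee_rot: [-0.0, 0.999, -0.038, -0.0]
ft_force: [-0.2, -0.2, -1.4]
opening: 9.4
t: 36.75
ee_pos: [561.8, -118.1, 171.6]
ee_rot: [0.0, 0.999, -0.038, 0.0]
ft_force: [0.1, 0.2, -0.7]
opening: 8.8
```

```bash
python3 -m crank '[[[0,0,0.0005,0,0,0,0.1],[0,0,0,0,0,0,0.3],[0,0,0,0,0,0,0.5],[0,0,0,0,0,0,0.5],[0,0,-0.02,0,0,0,0.5],[0,0,-0.04,0,0,0,0.5],[0,0,-0.05,0,0,0,0.5],[0,0,-0.015,0,0,0,0.5],[0,0,0,0,0,0,0.5]]]'
python3 - <<'E'
from h import *
go(565.4,292.5,295,117,9)
S=read_camera("scene");cv2.imwrite("pics/s17.png",cv2.resize(S[120:225,240:340],None,fx=7,fy=6,interpolation=cv2.INTER_NEAREST))
E
```

```text
t: 37.65
ee_pos: [562.5, -118.4, 300.5]
ee_rot: [0.001, 0.999, -0.039, 0.004]
ft_force: [-0.9, -0.4, -0.3]
opening: 42.9
t 37.6 p [ 562.5 -118.4  300.5] psi -4.4 zax [ 0.007 -0.002 -1.   ] F [-0.9 -0.4 -0.3] op 42.9 q6 1.38
turn [   0.5   -0.2 -121.4] shift mm [364.8 189.1   5.5] per row [40.5 21.   0.6]
```

View pics/s17.png

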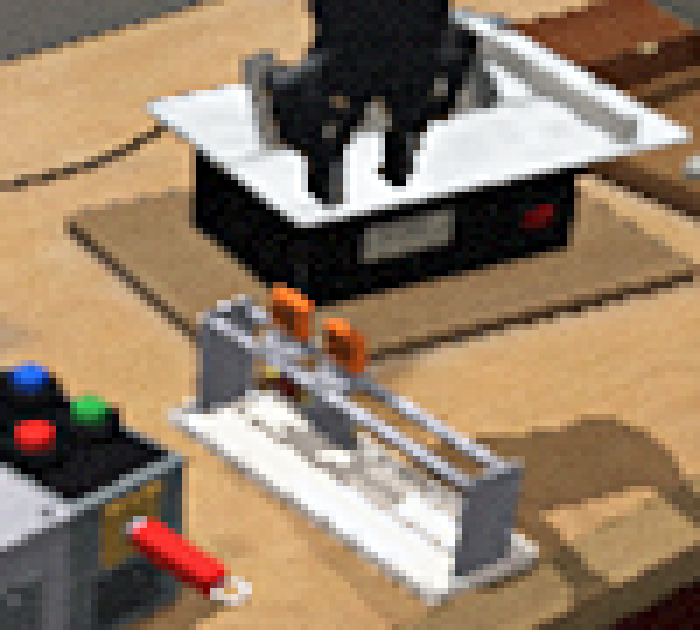

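```bash
python3 -m crank '[[[0,0,0,0,0,-8.5,0.5],[0,0,0,0,0,-8.5,0.5],[0,0,0,0,0,-8.5,0.5],[0,0,0,0,0,-8.5,0.5],[0,0,0,0,0,-8.5,0.5],[0,0,0,0,0,-8.5,0.5],[0,0,0,0,0,-8.5,0.5],[0,0,0,0,0,-8.5,0.5],[0,0,0,0,0,-8.5,0.5],[0,0,0,0,0,-8.5,0.5],[0,0,0,0,0,-8.5,0.5],[0,0,0,0,0,-8.5,0.5]]]'
python3 -m crank '[[[0,0,0,0,0,-6.5,0.5],[0,0,0,0,0,-6.5,0.5],[0,0,0,0,0,-6.4,0.5],[0,0,0,0,0,0,0.5]]]'
python3 -c "
from h import *
go(565.4,292.5,295,117,9)"
```

```text
t: 38.9
ee_pos: [561.3, -118.0, 292.7]
ee_rot: [-0.002, 0.656, 0.754, -0.001]
ft_force: [-1.0, 0.1, -0.5]
opening: 42.8
t: 39.3
ee_pos: [561.3, -118.0, 293.1]
ee_rot: [-0.002, 0.522, 0.853, -0.001]
ft_force: [0.1, 0.4, -0.1]
opening: 42.8
t 39.3 p [ 561.3 -118.   293.1] psi 117.0 zax [-0.004  0.001 -1.   ] F [ 0.1  0.4 -0.1] op 42.8 q6 -0.74
turn [-0.2 -0.2  0. ] shift mm [363.9 190.   -1.9] per row [40.4 21.1 -0.2]
```

```bash
python3 -m crank '[[[0.0404,0.0211,0,0,0,0,0.5],[0.0404,0.0211,0,0,0,0,0.5],[0.0404,0.0211,0,0,0,0,0.5],[0.0404,0.0211,0,0,0,0,0.5],[0.0404,0.0211,0,0,0,0,0.5],[0.0404,0.0211,0,0,0,0,0.5],[0.0404,0.0211,0,0,0,0,0.5],[0.0404,0.0211,0,0,0,0,0.5],[0.0404,0.0211,0,0,0,0,0.5],[0,0,0,0,0,0,0.5],[0,0,0,0,0,0,0.5]]]'
python3 -m crank '[[[0,0,0.02,0,0,0,0.5],[0,0,0.02,0,0,0,0.5],[0,0,0.022,0,0,0,0.5],[0,0,0,0,0,0,0.5],[0,0,0,0,0,0,0.5]]]'
python3 - <<'E'
from h import *
go(565.4,292.6,207,117,1)
S=read_camera("scene");cv2.imwrite("pics/s18.png",cv2.resize(S[150:240,165:265],None,fx=7,fy=6,interpolation=cv2.INTER_CUBIC))
E
```

```text
t: 40.4
ee_pos: [565.5, 292.9, 293.7]
ee_rot: [-0.001, 0.523, 0.853, -0.002]
ft_force: [-1.0, -0.4, 0.1]
opening: 42.4
t: 40.9
ee_pos: [566.0, 290.7, 233.8]
ee_rot: [-0.0, 0.524, 0.852, -0.001]
ft_force: [0.9, -0.4, 0.6]
opening: 42.6
t 40.9 p [566.  290.7 233.8] psi 116.8 zax [-0.001 -0.001 -1.   ] F [ 0.9 -0.4  0.6] op 42.6 q6 -0.05
turn [-0.1  0.  -0.2] shift mm [ 2.   0.3 26.8] per row [ 2.   0.3 26.8]
```

View pics/s18.png

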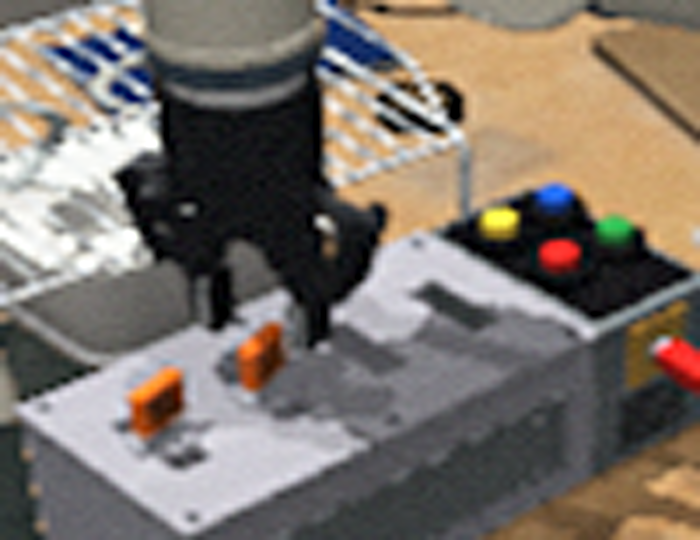

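```bash
python3 -m crank '[[[0.001,0,0.014,0,0,0,0.5],[0,0,0.012,0,0,0,0.5],[0,0,0,0,0,0,0.5],[0,0,0,0,0,0,0.2],[0,0,0,0,0,0,0],[0,0,0,0,0,0,0],[0,0,0,0,0,0,0],[0,0,0,0,0,0,0]]]' 40
python3 -c "
from h import *
go(566,292.6,206,184.2,1)"
```

```text
t: 41.75
ee_pos: [565.6, 293.0, 208.6]
ee_rot: [0.0, 0.523, 0.853, 0.0]
ft_force: [0.5, 0.2, 0.4]
opening: 9.5
t 41.8 p [565.6 293.  208.6] psi 117.0 zax [ 0.001  0.    -1.   ] F [0.5 0.2 0.4] op 9.5 q6 -0.05
turn [  0.    0.  -67.2] shift mm [-0.3 -0.4  2.6] per row [-0.3 -0.4  2.6]
```

```bash
python3 -m crank '[[[0,0,-0.002,0,0,0,0],[0,0,0,0,0,-8.4,0],[0,0,0,0,0,-8.4,0],[0,0,0,0,0,-8.4,0],[0,0,0,0,0,-8.4,0],[0,0,0,0,0,-8.4,0],[0,0,0,0,0,-8.4,0],[0,0,0,0,0,-8.4,0],[0,0,0,0,0,-8.4,0],[0,0,0,0,0,0,0]]]'
python3 - <<'E'
from h import *
go(566.3,292.7,240,184.2,1)
S=read_camera("scene");cv2.imwrite("pics/s19.png",cv2.resize(S[150:240,165:265],None,fx=7,fy=6,interpolation=cv2.INTER_CUBIC))
E
```

```text
t: 42.75
ee_pos: [565.4, 292.9, 210.0]
ee_rot: [-0.0, -0.037, 0.999, -0.0]
ft_force: [0.6, -0.7, -0.8]
opening: 9.3
t 42.8 p [565.4 292.9 210. ] psi -175.7 zax [-0. -0. -1.] F [ 0.6 -0.7 -0.8] op 9.3 q6 -1.22
turn [-0.  -0.   0.1] shift mm [ -0.8  -0.2 -30. ] per row [ -0.8  -0.2 -30. ]
```

View pics/s19.png

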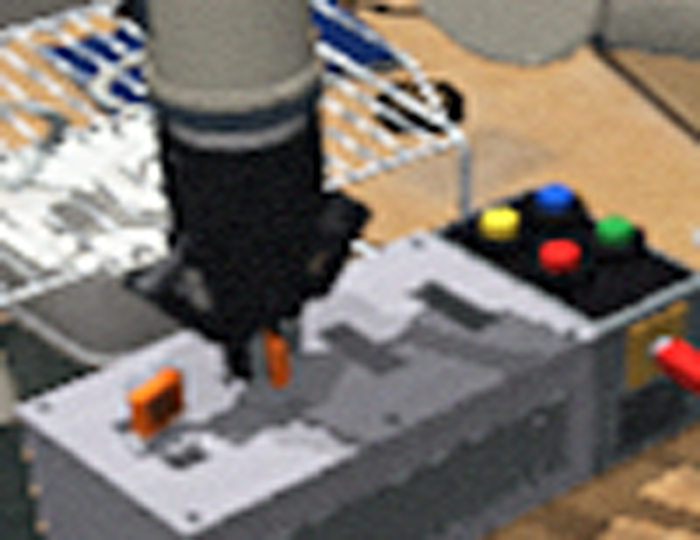

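```bash
python3 -m crank '[[[-0.0005,0,-0.003,0,0,0,0],[0,0,-0.004,0,0,0,0],[0,0,-0.004,0,0,0,0],[0,0,0,0,0,0,0]]]'
python3 -m crank '[[[0,0,-0.006,0,0,0,0],[0,0,-0.006,0,0,0,0],[0,0,0,0,0,0,0]]]'
```

```text
t: 43.2
ee_pos: [566.3, 293.1, 222.4]
ee_rot: [0.001, -0.036, 0.999, 0.0]
ft_force: [0.2, 0.3, -0.3]
opening: 9.3
t: 43.5
ee_pos: [566.3, 293.1, 234.7]
ee_rot: [0.001, -0.036, 0.999, 0.0]
ft_force: [-0.3, 0.2, -0.9]
opening: 9.6
```

```bash
python3 -m crank '[[[0,0,-0.01,0,0,0,0],[0,0,-0.015,0,0,0,0],[0,0,-0.015,0,0,0,0],[0,0,-0.025,0,0,0,0],[0,0,-0.025,0,0,0,0],[0,0,0,0,0,4.3,0],[0,0,0,0,0,4.3,0],[0,0,0,0,0,0,0]]]'
python3 - <<'E'
from h import *
go(511.9,-113.4,325,175.6,10)
S=read_camera("scene");cv2.imwrite("pics/s20.png",cv2.resize(S[120:240,155:265],None,fx=6,fy=5,interpolation=cv2.INTER_CUBIC))
E
```

```text
t: 44.3
ee_pos: [566.1, 293.0, 325.0]
ee_rot: [0.001, 0.039, 0.999, 0.001]
ft_force: [0.8, -0.4, -0.4]
opening: 9.4
t 44.3 p [566.1 293.  325. ] psi 175.6 zax [ 0.002  0.001 -1.   ] F [ 0.8 -0.4 -0.4] op 9.4 q6 -1.07
turn [ 0.1  0.1 -0. ] shift mm [  22.8 -409.4    0. ] per row [  2.3 -40.9   0. ]
```

View pics/s20.png

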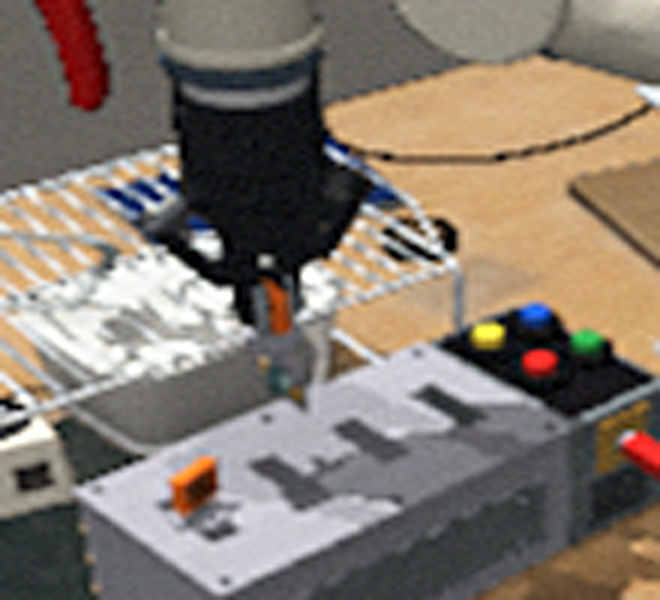

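Carrier 2 (teal stone) is out. To the rail, third position.

```bash
python3 -m crank '[[[0.0023,-0.0409,0,0,0,0,0],[0.0023,-0.0409,0,0,0,0,0],[0.0023,-0.0409,0,0,0,0,0],[0.0023,-0.0409,0,0,0,0,0],[0.0023,-0.0409,0,0,0,0,0],[0.0023,-0.0409,0,0,0,0,0],[0.0023,-0.0409,0,0,0,0,0],[0.0023,-0.0409,0,0,0,0,0],[0.0023,-0.0409,0,0,0,0,0],[0.0023,-0.0409,0,0,0,0,0],[0,0,0,0,0,0,0],[0,0,0,0,0,0,0]]]'
python3 -m crank '[[[0,0,0.03,0,0,0,0],[0,0,0.03,0,0,0,0],[0,0,0.024,0,0,0,0],[0,0,0,0,0,0,0],[0,0,0,0,0,0,0]]]'
python3 -c "
from h import *
go(511.9,-113.4,218,175.6,1)"
```

```text
t: 45.55
ee_pos: [511.4, -113.8, 323.5]
ee_rot: [0.0, 0.039, 0.999, 0.0]
ft_force: [0.5, 0.9, 0.2]
opening: 9.5
t: 46.05
ee_pos: [511.8, -112.0, 239.7]
ee_rot: [-0.0, 0.037, 0.999, 0.0]
ft_force: [0.6, 0.6, -0.9]
opening: 9.3
t 46.0 p [ 511.8 -112.   239.7] psi 175.7 zax [-0.  0. -1.] F [ 0.6  0.6 -0.9] op 9.3 q6 -1.78
turn [ 0.  -0.   0.1] shift mm [-0.2 -1.4 21.7] per row [-0.2 -1.4 21.7]
```

```bash
python3 -m crank '[[[0,-0.0005,0.01,0,0,0,0],[0,0,0.006,0,0,0,0],[0,0,0,0,0,0,0]]]'
python3 -m crank '[[[0,0,0.004,0,0,0,0],[0,0,0.005,0,0,0,0],[0,0,0.005,0,0,0,0],[0,0,0.006,0,0,0,0],[0,0,0,0,0,0,0]]]'
python3 -m crank '[[[0,0,0.008,0,0,0,0],[0,0,0.008,0,0,0,0],[0,0,0.010,0,0,0,0],[0,0,0.004,0,0,0,0],[0,0,0,0,0,0,0]]]'
```

```text
t: 46.35
ee_pos: [511.4, -113.4, 222.5]
ee_rot: [-0.0, 0.038, 0.999, 0.0]
ft_force: [-0.6, -0.1, -0.7]
opening: 9.1
t: 46.85
ee_pos: [511.1, -113.5, 201.7]
ee_rot: [-0.001, 0.039, 0.999, 0.0]
ft_force: [0.3, 0.4, -0.4]
opening: 9.3
t: 47.35
ee_pos: [511.1, -113.4, 171.7]
ee_rot: [-0.001, 0.038, 0.999, 0.0]
ft_force: [-1.0, -0.5, -1.2]
opening: 9.4
```

```bash
python3 -m crank '[[[0,0,0.002,0,0,0,0],[0,0,0,0,0,0,0]]]'
```

```text
t: 47.55
ee_pos: [511.6, -113.6, 171.2]
ee_rot: [0.0, 0.038, 0.999, -0.0]
ft_force: [-0.8, 0.6, -1.2]
opening: 9.4
```

```bash
python3 -m crank '[[[0,0,0.001,0,0,0,0.1],[0,0,0,0,0,0,0.3],[0,0,0,0,0,0,0.5],[0,0,0,0,0,0,0.5],[0,0,-0.02,0,0,0,0.5],[0,0,-0.04,0,0,0,0.5],[0,0,-0.05,0,0,0,0.5],[0,0,-0.015,0,0,0,0.5],[0,0,0,0,0,0,0.5]]]'
python3 - <<'E'
from h import *
go(561.6,353.4,295,109,11)
S=read_camera("scene");cv2.imwrite("pics/s21.png",cv2.resize(S[120:225,240:340],None,fx=7,fy=6,interpolation=cv2.INTER_NEAREST))
E
```

```text
t: 48.45
ee_pos: [512.4, -113.8, 299.1]
ee_rot: [0.003, 0.038, 0.999, -0.001]
ft_force: [-0.2, -0.0, -0.6]
opening: 42.5
t 48.5 p [ 512.4 -113.8  299.1] psi 175.6 zax [ 0.007 -0.002 -1.   ] F [-0.2 -0.  -0.6] op 42.5 q6 -1.78
turn [ 0.2  0.4 66.6] shift mm [425.7 198.7   4.1] per row [38.7 18.1  0.4]
```

View pics/s21.png

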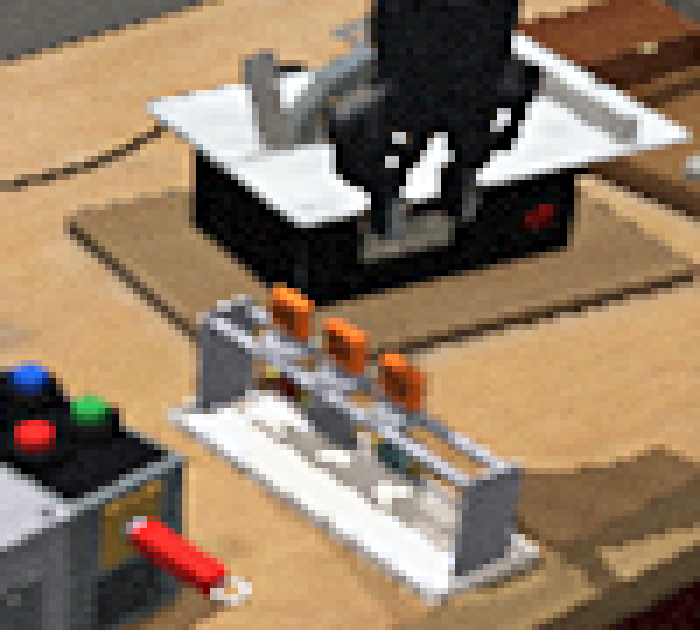

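Three are hanging in a row. Now carrier 3.

```bash
python3 -m crank '[[[0,0,0,0,0,8.3,0.5],[0,0,0,0,0,8.3,0.5],[0,0,0,0,0,8.3,0.5],[0,0,0,0,0,8.3,0.5],[0,0,0,0,0,8.3,0.5],[0,0,0,0,0,8.3,0.5],[0,0,0,0,0,8.4,0.5],[0,0,0,0,0,8.4,0.5],[0,0,0,0,0,0,0.5]]]'
python3 -m crank '[[[0.0387,0.0181,0,0,0,0,0.5],[0.0387,0.0181,0,0,0,0,0.5],[0.0387,0.0181,0,0,0,0,0.5],[0.0387,0.0181,0,0,0,0,0.5],[0.0387,0.0181,0,0,0,0,0.5],[0.0387,0.0181,0,0,0,0,0.5],[0.0387,0.0181,0,0,0,0,0.5],[0.0387,0.0181,0,0,0,0,0.5],[0.0387,0.0181,0,0,0,0,0.5],[0.0387,0.0181,0,0,0,0,0.5],[0.0387,0.0181,0,0,0,0,0.5],[0,0,0,0,0,0,0.5]]]'
python3 -c "
from h import *
go(561.6,353.4,230,109,3)"
```

```text
t: 49.4
ee_pos: [511.1, -113.4, 292.2]
ee_rot: [-0.002, 0.581, 0.814, -0.001]
ft_force: [-0.3, -0.6, -0.0]
opening: 42.5
t: 50.6
ee_pos: [560.2, 358.5, 290.5]
ee_rot: [-0.002, 0.577, 0.817, -0.002]
ft_force: [-0.5, -0.6, 0.0]
opening: 42.8
t 50.6 p [560.2 358.5 290.5] psi 109.5 zax [-0.005 -0.001 -1.   ] F [-0.5 -0.6  0. ] op 42.8 q6 0.18
turn [-0.3 -0.   0.5] shift mm [-5.3 -0.4 60.5] per row [-1.8 -0.1 20.2]
```

```bash
python3 -m crank '[[[0,0,0.02,0,0,0,0.5],[0,0,0.02,0,0,0,0.5],[0,0,0.02,0,0,0,0.5],[0,0,0,0,0,0,0.5],[0,0,0,0,0,0,0.5]]]'
python3 - <<'E'
from h import *
go(561.6,353.4,207,109,1)
S=read_camera("scene");cv2.imwrite("pics/s22.png",cv2.resize(S[150:240,145:245],None,fx=7,fy=6,interpolation=cv2.INTER_CUBIC))
E
```

```text
t: 51.1
ee_pos: [561.1, 353.2, 234.1]
ee_rot: [-0.0, 0.58, 0.815, -0.001]
ft_force: [0.6, -0.6, 0.2]
opening: 42.7
t 51.1 p [561.1 353.2 234.1] psi 109.1 zax [-0.002 -0.001 -1.   ] F [ 0.6 -0.6  0.2] op 42.7 q6 0.18
turn [-0.1  0.   0.1] shift mm [ 0.   0.6 27.1] per row [ 0.   0.6 27.1]
```

View pics/s22.png

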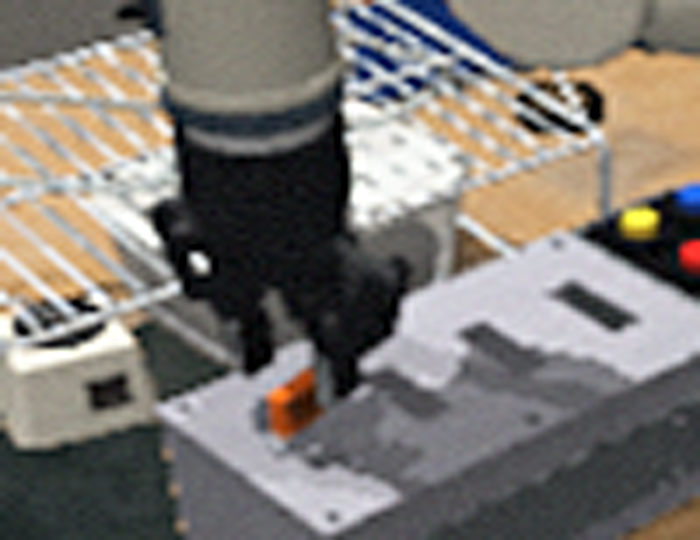

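```bash
python3 -m crank '[[[0,0,0.014,0,0,0,0.5],[0,0,0.012,0,0,0,0.5],[0,0,0,0,0,0,0.5],[0,0,0,0,0,0,0.2],[0,0,0,0,0,0,0],[0,0,0,0,0,0,0],[0,0,0,0,0,0,0],[0,0,0,0,0,0,0]]]' 40
python3 -c "
from h import *
go(561.8,353.6,206,184.2,1)"
```

```text
t: 51.95
ee_pos: [561.5, 353.9, 209.7]
ee_rot: [0.0, 0.581, 0.814, 0.001]
ft_force: [0.1, 0.0, 1.4]
opening: 9.5
t 52.0 p [561.5 353.9 209.7] psi 109.0 zax [ 0.001  0.001 -1.   ] F [0.1 0.  1.4] op 9.5 q6 0.18
turn [  0.1   0.  -75.2] shift mm [-0.3 -0.3  3.7] per row [-0.3 -0.3  3.7]
```

```bash
python3 -m crank '[[[0,0,-0.002,0,0,0,0],[0,0,0,0,0,-8.36,0],[0,0,0,0,0,-8.36,0],[0,0,0,0,0,-8.36,0],[0,0,0,0,0,-8.36,0],[0,0,0,0,0,-8.36,0],[0,0,0,0,0,-8.36,0],[0,0,0,0,0,-8.36,0],[0,0,0,0,0,-8.36,0],[0,0,0,0,0,-8.36,0],[0,0,0,0,0,0,0]]]'
python3 - <<'E'
from h import *
go(561.8,353.6,240,184.2,1)
S=read_camera("scene");cv2.imwrite("pics/s23.png",cv2.resize(S[150:240,145:245],None,fx=7,fy=6,interpolation=cv2.INTER_CUBIC))
E
```

```text
t: 53.05
ee_pos: [561.2, 353.7, 210.9]
ee_rot: [-0.0, -0.038, 0.999, -0.0]
ft_force: [0.2, -0.7, -0.4]
opening: 9.4
t 53.0 p [561.2 353.7 210.9] psi -175.7 zax [-0. -0. -1.] F [ 0.2 -0.7 -0.4] op 9.4 q6 -1.13
turn [-0.  -0.   0.1] shift mm [ -0.5  -0.2 -29.1] per row [ -0.5  -0.2 -29.1]
```

View pics/s23.png

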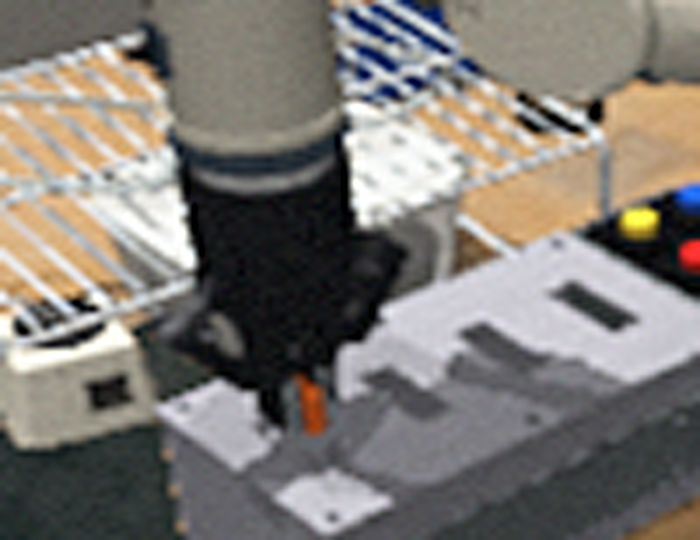

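```bash
python3 -m crank '[[[-0.0003,0,-0.003,0,0,0,0],[0,0,-0.004,0,0,0,0],[0,0,-0.004,0,0,0,0],[0,0,0,0,0,0,0]]]'
python3 -m crank '[[[0,0,-0.006,0,0,0,0],[0,0,-0.006,0,0,0,0],[0,0,0,0,0,0,0]]]'
python3 -m crank '[[[0,0,-0.01,0,0,0,0],[0,0,-0.015,0,0,0,0],[0,0,-0.015,0,0,0,0],[0,0,-0.025,0,0,0,0],[0,0,-0.025,0,0,0,0],[0,0,0,0,0,4.3,0],[0,0,0,0,0,4.3,0],[0,0,0,0,0,0,0]]]'
python3 - <<'E'
from h import *
go(462.1,-109.6,325,175.6,12)
S=read_camera("scene");cv2.imwrite("pics/s24.png",cv2.resize(S[120:240,145:255],None,fx=6,fy=5,interpolation=cv2.INTER_CUBIC))
E
```

```text
t: 53.5
ee_pos: [561.9, 353.9, 223.4]
ee_rot: [0.001, -0.037, 0.999, 0.0]
ft_force: [-1.2, -0.1, -1.3]
opening: 9.5
t: 53.8
ee_pos: [561.9, 354.0, 235.8]
ee_rot: [0.001, -0.037, 0.999, 0.001]
ft_force: [0.3, -0.4, -0.4]
opening: 9.2
t: 54.6
ee_pos: [561.7, 353.8, 326.0]
ee_rot: [0.001, 0.038, 0.999, 0.001]
ft_force: [-0.1, 0.7, -0.6]
opening: 9.3
t 54.6 p [561.7 353.8 326. ] psi 175.6 zax [ 0.002  0.001 -1.   ] F [-0.1  0.7 -0.6] op 9.3 q6 -0.98
turn [ 0.1  0.1 -0. ] shift mm [  63.8 -469.7    1. ] per row [  5.3 -39.1   0.1]
```

View pics/s24.png

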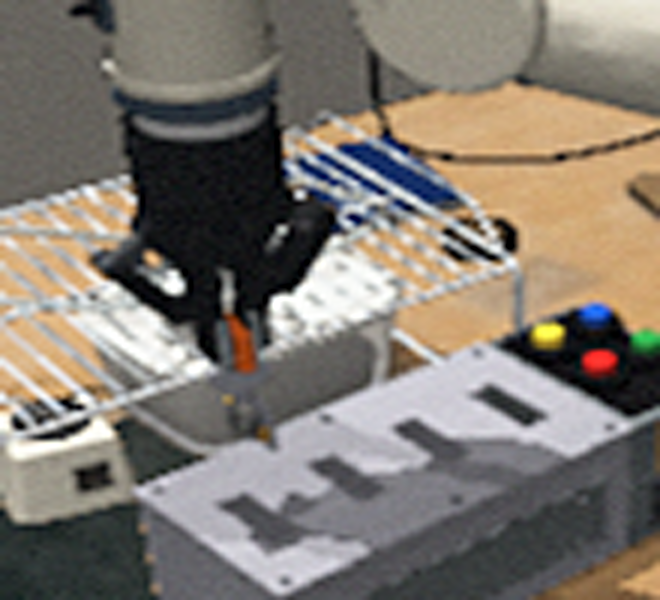

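```bash
python3 -m crank '[[[0.0053,-0.0391,0,0,0,0,0],[0.0053,-0.0391,0,0,0,0,0],[0.0053,-0.0391,0,0,0,0,0],[0.0053,-0.0391,0,0,0,0,0],[0.0053,-0.0391,0,0,0,0,0],[0.0053,-0.0391,0,0,0,0,0],[0.0053,-0.0391,0,0,0,0,0],[0.0053,-0.0391,0,0,0,0,0],[0.0053,-0.0391,0,0,0,0,0],[0.0053,-0.0391,0,0,0,0,0],[0.0053,-0.0391,0,0,0,0,0],[0.0053,-0.0391,0,0,0,0,0]]]'
python3 -m crank '[[[0,0,0,0,0,0,0],[0,0,0.03,0,0,0,0],[0,0,0.03,0,0,0,0],[0,0,0.024,0,0,0,0],[0,0,0,0,0,0,0],[0,0,0,0,0,0,0],[0,0,0,0,0,0,0]]]'
python3 - <<'E'
from h import *
go(462.1,-109.6,218,175.6,1)
S=read_camera("scene");cv2.imwrite("pics/s25.png",cv2.resize(S[120:225,240:340],None,fx=7,fy=6,interpolation=cv2.INTER_NEAREST))
E
```

```text
t: 55.85
ee_pos: [461.7, -110.6, 324.8]
ee_rot: [0.0, 0.037, 0.999, -0.0]
ft_force: [1.5, -0.1, -0.4]
opening: 9.1
t: 56.55
ee_pos: [463.0, -109.1, 242.3]
ee_rot: [0.002, 0.038, 0.999, -0.0]
ft_force: [0.7, -0.0, -0.6]
opening: 9.3
t 56.5 p [ 463.  -109.1  242.3] psi 175.7 zax [ 0.003 -0.001 -1.   ] F [ 0.7 -0.  -0.6] op 9.3 q6 -1.80
turn [-0.   0.2  0.1] shift mm [ 0.9 -0.6 24.3] per row [ 0.9 -0.6 24.3]
```

View pics/s25.png

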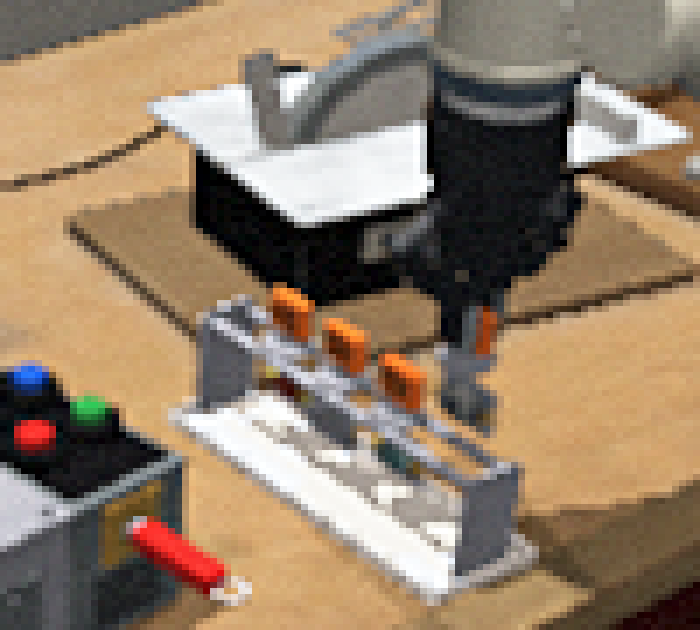

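```bash
python3 -m crank '[[[0.0005,0,0.01,0,0,0,0],[0,0,0.008,0,0,0,0],[0,0,0,0,0,0,0]]]'
python3 -m crank '[[[0,0,0.004,0,0,0,0],[0,0,0.005,0,0,0,0],[0,0,0.005,0,0,0,0],[0,0,0.006,0,0,0,0],[0,0,0,0,0,0,0]]]'
python3 -m crank '[[[0,0,0.008,0,0,0,0],[0,0,0.008,0,0,0,0],[0,0,0.010,0,0,0,0],[0,0,0.003,0,0,0,0],[0,0,0,0,0,0,0]]]'
```

```text
t: 56.9
ee_pos: [461.4, -109.0, 220.3]
ee_rot: [-0.001, 0.038, 0.999, 0.0]
ft_force: [-0.3, 0.4, -1.4]
opening: 9.1
t: 57.4
ee_pos: [461.6, -109.0, 200.8]
ee_rot: [-0.001, 0.038, 0.999, 0.0]
ft_force: [-0.5, 0.2, -0.9]
opening: 9.4
t: 57.9
ee_pos: [461.6, -109.0, 172.0]
ee_rot: [-0.001, 0.038, 0.999, 0.0]
ft_force: [-0.7, -0.3, -1.1]
opening: 9.1
```

```bash
python3 -m crank '[[[0,0,0.001,0,0,0,0],[0,0,0,0,0,0,0],[0,0,0,0,0,0,0.1],[0,0,0,0,0,0,0.3],[0,0,0,0,0,0,0.5],[0,0,0,0,0,0,0.5],[0,0,-0.02,0,0,0,0.5],[0,0,-0.04,0,0,0,0.5],[0,0,-0.05,0,0,0,0.5],[0,0,-0.03,0,0,0,0.5]]]'
python3 -m crank '[[[-0.03,0.04,0,0,0,0,0.5],[-0.03,0.04,0,0,0,0,0.5],[0,0.045,0,0,0,0,0.5],[0,0.045,0,0,0,0,0.5],[0,0,0,0,0,0,0.5]]]'
python3 -c "
from h import *
go(450,-250,320,175.6,1)"
```

```text
t: 58.9
ee_pos: [462.1, -109.2, 316.2]
ee_rot: [0.002, 0.038, 0.999, -0.001]
ft_force: [0.9, -0.3, 0.5]
opening: 42.8
t: 59.4
ee_pos: [534.8, 60.5, 311.7]
ee_rot: [-0.0, 0.035, 0.999, 0.001]
ft_force: [0.9, -0.6, 0.4]
opening: 42.6
t 59.4 p [534.8  60.5 311.7] psi 176.0 zax [-0.001  0.002 -1.   ] F [ 0.9 -0.6  0.4] op 42.6 q6 -1.45
turn [ 0.1 -0.1  0.4] shift mm [  60.7 -316.1   -8.3] per row [  60.7 -316.1   -8.3]
```

```bash
python3 -m crank '[[[0.04,0,0,0,0,0,0.5],[0.04,0,0,0,0,0,0.5],[0.04,0,0,0,0,0,0.5],[0,0,0,0,0,0,0.5],[0,0,0,0,0,0,0.5]]]'
python3 - <<'E'
from h import *
S=read_camera("scene");T=read_camera("top");cv2.imwrite("pics/sceneF.png",S);cv2.imwrite("pics/topF.png",T)
cv2.imwrite("pics/sF.png",cv2.resize(S[145:270,150:350],None,fx=4,fy=4,interpolation=cv2.INTER_CUBIC))
cv2.imwrite("pics/tF.png",cv2.resize(T[150:245,130:330],None,fx=4,fy=4,interpolation=cv2.INTER_CUBIC))
E
```

```text
t: 59.9
ee_pos: [414.7, 64.5, 312.8]
ee_rot: [0.001, 0.038, 0.999, -0.0]
ft_force: [0.0, 0.1, -0.9]
opening: 43.0
```

View pics/sF.png

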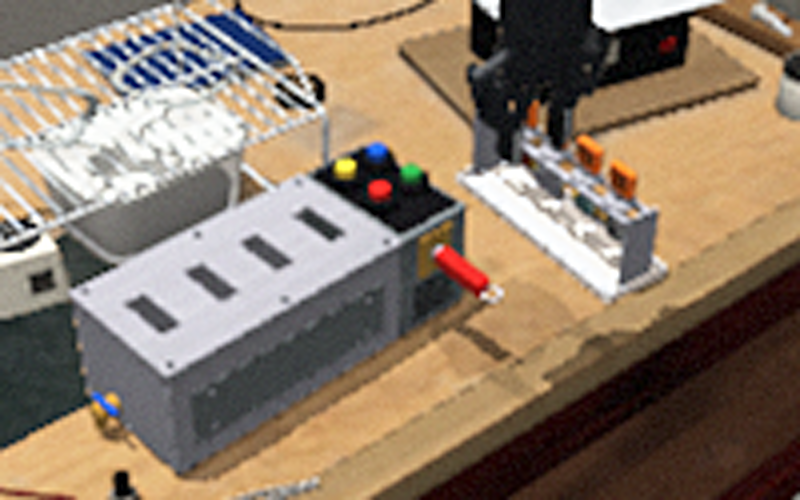

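View pics/tF.png

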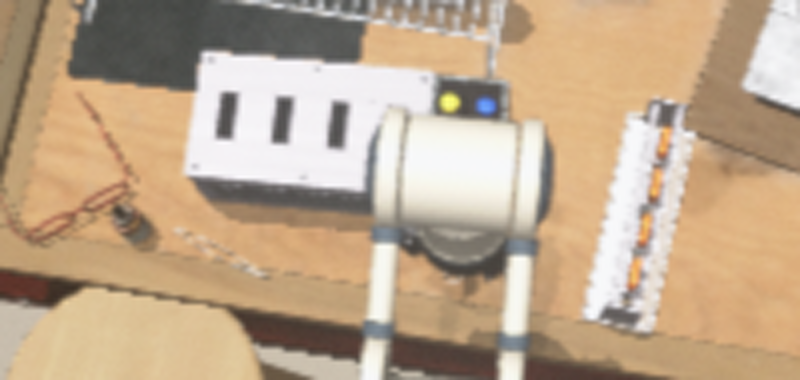

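All four collars are on the rail, with orange tabs at top-image about (290–297,184–219). All slots in view are empty, and the pin sits home at scene (265,212), in the same place as after insertion. The keys are up and the arm is clear. Handing in.

```bash
python3 -c "
from h import *
print(robot.sign_off())"
```

```text
the job is handed in; nothing more can be done
None
```

The job is done and handed in at about 60 s of the 210 s allowed.

- **Keys:** I pressed red, yellow and then blue to the stop. The travel ended at the same height each time and the force rose to about 18–20 N. The green key was not touched.
- **Lock-out pin:** The pin went into the socket without resistance until its collar met the brass block. I pushed it there with about 20 N. In the last scene picture it sits in the same place as right after insertion.
- **Carriers:** All four were present. Each was turned in line with its slot, lifted out and hung between the two rail bars, with no noticeable force.

**Last checks:** The scene picture shows all four slots empty. The top picture shows the four tabs in a row on the rail. The spectacles, dropper and tweezers stand as before, and the arm is clear of everything.

No check failed or disagreed. I saw no contact force when each collar reached the bars. That they rest on both bars is judged from the pictures and from the release height, which came out within about 2 mm of where contact was expected. Key travel and pin depth were judged from force and position only, as there is no direct reading of either.

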